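Load the V-groove roller rack from the lidded roller box

ROBOT

A 6-joint arm with a two-finger parallel gripper is mounted at the origin on a cart in front of the work surface, level with it; the furniture and walls round the work are solid. World frame = base frame: x ahead of the robot, y to its left, z up, the work surface at z = 0. Lengths are in m, angles in rad, forces in N, time in s.
With the tool pointing down it reaches from about 0.25 to 0.775 m from the base axis. Payload 4 kg.
Tool frame: the origin (TCP) lies between the finger pads; the fingertips stand 14 mm ahead of it and the grasp point (between the pads) lies 5 mm behind it; z points along the fingers, y is the line along which they close (so a half turn about z gives the same grasp; the last joint's range is limited). The gripper opens to 94 mm and grips with 3 to 60 N. Pads are 16 mm wide; open, the fingers measure 119 mm over their backs; the gripper's body (75 mm by 177 mm) begins 78 mm behind the grasp point.
Start: joints at [-1.232, 0.087, 1.371, -0, 1.684, -0.103], TCP at [0.235, -0.497, 0.22] pointing down, gripper open.
Joint ranges: [-3.1, 3.1], [-0.76, 2.03], [0.27, 2.55], [-1.08, 4.22], [0.17, 2.65], [-2.57, 2.57]. Speed limits (rad/s): [2.79, 2.79, 3.14, 3.14, 3.14, 3.14].

INTERFACE

Orientations are given as [roll, pitch, yaw] about the fixed x, y, z axes, in that order (R = Rz(yaw) Ry(pitch) Rx(roll)).
In Python, from bench import robot, snapshot gives the robot as it stands.
- The arm moves only by the tool carry_out, never from a script. Its argument "motion" is text: rows parted by semicolons, each of 4 numbers parted by spaces: the shift along the tool's x, y, z each as a share of 0.15 m, from -1 to 1, then the turn about the tool's z as a share of 180 degrees, from -1 to 1. A call has exactly 8 rows; each row is the pose to reach, as a shift and turn from the pose commanded when the call began, along the tool's axes at that moment, turning the shorter way round; what a row does not reach only later rows make up. A row lasts 1/10 s, in which the tool goes at most 50 mm and 8.59 degrees, less where a joint would pass 70% of its speed; a pose out of reach is approached as far as the arm can. A call with a number of a shift or a turn outside -1 to 1 is refused whole. A call with a gripper value outside its range is refused whole. "grip" is the opening, from -1 (shut) to 1 (fully open), set as the call begins (left out, the last holds). The fingers move at their own pace and stop on an object; the grip force is fixed at half the most. Time passes only in rows, so rows that repeat a pose let the fingers close, or fill a call up. It gives the time, the measured TCP pose, the force, the opening and the grip force at its end, in the units of the state.
- robot.get_obs(): the state, without advancing time (a new reading comes with each control period).
- snapshot(name): name is "scene" or "top" or "wrist"; returns a dict with "image" (420x560x3 uint8, red, green, blue), "fx", "fy", "cx", "cy" (pixels), "pose" (4x4, takes a point from camera to world coordinates); the wrist camera has in their place "hand_eye" (4x4, takes a point from camera to tool coordinates, whose origin is the TCP and whose axes are the flange's). Camera axes: x right, y up, looking along -z (the intrinsics and any distortion apply to the point x, -y, -z); pixel columns grow to the right and rows downward; lengths in m; the calibration is good to about 2 mm. A picture is of the moment at which its call begins: read the wrist's pose just before it. There is no depth.
- robot.close_job(): hands the job in; it is judged then, once.
The state is a dict: "time": time; "joint_positions": joint angles; "qvel": joint speeds; "joint_torque": joint torques, N m; "tool_pos": TCP position; "ee_rot": TCP orientation; "wrist_force": force on the tool from outside, world axes, zero at the start; "wrist_torque": the same for the moment, N m; "width": finger opening in m; "finger_force": force on a finger pad.
Only numpy, scipy, OpenCV 4.12 (cv2) and the standard library are available. Lean on these libraries where they do the work, as an engineer would, in place of code of your own. Each camera call takes 0.05 s, during which the arm holds its last target. There are 200 camera calls.

TASK

Fill the free grooves of the roller rack with bearing rollers from the lidded box. First, with the loose lid staying on, tip the box so that all its rollers roll together against its pick-up end (the end with the low sills) and set it level again; only then take the lid off and lay it on the bench beside the box, knob up and well back from the front edge. Lay one roller squarely in the middle of each free groove, leaving those already in the rack where they are, until the rack is full or the box is empty; any rollers left over stay in the box, and finally put the lid properly back on the level box.

Things in the scene. Friction and masses are not known exactly. Their poses are not given: they have to be found in the camera images.
- roller_box: low grey box, 168 x 66 x 37 mm (x, y, z), 0.5 kg, loose on the bench, lid on. Origin: centre of its underside; x lengthways, z up. Floor 4 mm thick, inside width 58 mm. Roofed from x = +4 mm back, open in front (lid there). 2 or 3 rollers lie across it (axis along its y), some out of sight under the roof; they roll if it is tipped over about 5 degrees and stay put on the level
- pickup_end (a point): middle of the box's pick-up end: x = -84 mm, on its underside edge. From x = -79 to +4 mm the side walls are only sills (top at z = 12 mm), so with the lid off rollers there can be pinched by their end faces. A rubber bumper inside this end reaches to x = -76 mm: the first roller stops with its centre at x = -63 mm, the next ones at -37 and -11 mm
- back_grip (a point): point on the box's centre line at x = +50 mm, z = 22 mm, in its roofed back half (x = +4 to +84 mm), whose full-height side walls, outsides 66 mm apart, top at z = 37 mm, can be gripped across to raise this end; the box then pivots on the underside edge of its pick-up end
- lid_seat (a point): point of the box at x = -37.5 mm on its centre line, 32 mm above its underside: the lid's origin lies here when the lid is properly on
- lid: loose frosted plastic lid of the box's front opening, 120 g, not latched: plate 94 x 64 mm (z = 5 to 9 mm) that lies on the rim, below it a 5 mm deep plug whose 20 mm wide key drops into a notch in the pick-up end wall (-x) and a slot in the roof (+x), 2 mm play a side; on top a round black knob (cap 22 mm in diameter, z = 15 to 37 mm). Origin: centre of the plug's underside; x lengthways, z up
- rack: roller rack: aluminium foot plate 152 x 66 mm, black bar on top, 45 mm high, 1.4 kg, loose on the bench. Four 90 degree V-grooves 30 mm apart along its x; each runs along its y and is 42 mm long, so a roller in it overhangs 6 mm at each end. Origin: centre of its underside; z up. The bench is free between rack and box (its front edge is at x = 0.38 m, a press stands behind from x = 0.48 m)
- groove1 (a point): where the centre of a roller lies when it is seated in the middle of groove 1 of the rack (rack x = -45 mm, 48.4 mm above the bench)
- groove2 (a point): where the centre of a roller lies when it is seated in the middle of groove 2 of the rack (rack x = -15 mm, 48.4 mm above the bench)
- groove3 (a point): where the centre of a roller lies when it is seated in the middle of groove 3 of the rack (rack x = 15 mm, 48.4 mm above the bench)
- groove4 (a point): where the centre of a roller lies when it is seated in the middle of groove 4 of the rack (rack x = 45 mm, 48.4 mm above the bench)
- roller_b1: ground steel bearing roller, solid cylinder 26 mm in diameter, 54 mm long, 90 g; origin at its centre, own y axis along the cylinder axis (the flat end faces are at y = -27 and +27 mm); starts in the box (may be absent)
- roller_b2: ground steel bearing roller, solid cylinder 26 mm in diameter, 54 mm long, 90 g; origin at its centre, own y axis along the cylinder axis (the flat end faces are at y = -27 and +27 mm); starts in the box (may be absent)
- roller_b3: ground steel bearing roller, solid cylinder 26 mm in diameter, 54 mm long, 90 g; origin at its centre, own y axis along the cylinder axis (the flat end faces are at y = -27 and +27 mm); starts in the box (may be absent)
- roller_r1: ground steel bearing roller, solid cylinder 26 mm in diameter, 54 mm long, 90 g; origin at its centre, own y axis along the cylinder axis (the flat end faces are at y = -27 and +27 mm); starts in groove 1 of the rack (may be absent)
- roller_r2: ground steel bearing roller, solid cylinder 26 mm in diameter, 54 mm long, 90 g; origin at its centre, own y axis along the cylinder axis (the flat end faces are at y = -27 and +27 mm); starts in groove 2 of the rack (may be absent)
- roller_r3: ground steel bearing roller, solid cylinder 26 mm in diameter, 54 mm long, 90 g; origin at its centre, own y axis along the cylinder axis (the flat end faces are at y = -27 and +27 mm); starts in groove 3 of the rack (may be absent)
- roller_r4: ground steel bearing roller, solid cylinder 26 mm in diameter, 54 mm long, 90 g; origin at its centre, own y axis along the cylinder axis (the flat end faces are at y = -27 and +27 mm); starts in groove 4 of the rack (may be absent)
There are look-alikes about, which are no part of the job. Leave any brown look-alike of the roller_r3 alone.

How it is judged:
On the way, in this order (a step that is already met when the one before it is completed fails the run):
1. the box is tipped by at least 5 degrees with the lid on it (angle between roller_box's own z axis and vertical above 0.085 rad and distance between lid and lid_seat below 0.006 m and angle between the z axis of lid and the z axis of roller_box, either way round below 0.06 rad), for 0.2 s.
2. the box is level again, the lid still on it, and all rollers in it are together at the pick-up end (angle between roller_box's own z axis and vertical below 0.03 rad and distance between lid and lid_seat below 0.006 m and angle between the z axis of lid and the z axis of roller_box, either way round below 0.06 rad and height (world z) of roller_box below 0.006 m and x of each of roller_b1, roller_b2, roller_b3 in the frame of roller_box below -0.004 m), for 0.3 s.
3. the lid is off and lies on the bench beside the box, knob up and well back from the front edge (world x of lid above 0.425 m and height (world z) of lid below 0.012 m and horizontal distance between lid and roller_box above 0.06 m and angle between lid's own z axis and vertical below 0.1 rad and linear speed of lid below 0.03 m/s), for 0.2 s.
At the end, for the whole second after the job is handed in: Every groove of the rack holds a roller, or all rollers from the box do lie in it (centre within 12 mm of the groove's, square within 0.12 rad); any left over are in the box; the lid is within 6 mm of its seat, the box level on the bench, all at rest ((((distance between roller_b1 and groove1 below 0.012 m and angle between the y axis of roller_b1 and the y axis of rack, either way round below 0.12 rad) or (distance between roller_b1 and groove2 below 0.012 m and angle between the y axis of roller_b1 and the y axis of rack, either way round below 0.12 rad) or (distance between roller_b1 and groove3 below 0.012 m and angle between the y axis of roller_b1 and the y axis of rack, either way round below 0.12 rad) or (distance between roller_b1 and groove4 below 0.012 m and angle between the y axis of roller_b1 and the y axis of rack, either way round below 0.12 rad)) or (z of roller_b1 in the frame of roller_box between 0.012 and 0.022 m and x of roller_b1 in the frame of roller_box between -0.085 and 0.085 m and y of roller_b1 in the frame of roller_box between -0.02 and 0.02 m)) and (((distance between roller_b2 and groove1 below 0.012 m and angle between the y axis of roller_b2 and the y axis of rack, either way round below 0.12 rad) or (distance between roller_b2 and groove2 below 0.012 m and angle between the y axis of roller_b2 and the y axis of rack, either way round below 0.12 rad) or (distance between roller_b2 and groove3 below 0.012 m and angle between the y axis of roller_b2 and the y axis of rack, either way round below 0.12 rad) or (distance between roller_b2 and groove4 below 0.012 m and angle between the y axis of roller_b2 and the y axis of rack, either way round below 0.12 rad)) or (z of roller_b2 in the frame of roller_box between 0.012 and 0.022 m and x of roller_b2 in the frame of roller_box between -0.085 and 0.085 m and y of roller_b2 in the frame of roller_box between -0.02 and 0.02 m)) and (((distance between roller_b3 and groove1 below 0.012 m and angle between the y axis of roller_b3 and the y axis of rack, either way round below 0.12 rad) or (distance between roller_b3 and groove2 below 0.012 m and angle between the y axis of roller_b3 and the y axis of rack, either way round below 0.12 rad) or (distance between roller_b3 and groove3 below 0.012 m and angle between the y axis of roller_b3 and the y axis of rack, either way round below 0.12 rad) or (distance between roller_b3 and groove4 below 0.012 m and angle between the y axis of roller_b3 and the y axis of rack, either way round below 0.12 rad)) or (z of roller_b3 in the frame of roller_box between 0.012 and 0.022 m and x of roller_b3 in the frame of roller_box between -0.085 and 0.085 m and y of roller_b3 in the frame of roller_box between -0.02 and 0.02 m)) and ((distance between roller_r1 and groove1 below 0.012 m and angle between the y axis of roller_r1 and the y axis of rack, either way round below 0.12 rad) or (distance between roller_r1 and groove2 below 0.012 m and angle between the y axis of roller_r1 and the y axis of rack, either way round below 0.12 rad) or (distance between roller_r1 and groove3 below 0.012 m and angle between the y axis of roller_r1 and the y axis of rack, either way round below 0.12 rad) or (distance between roller_r1 and groove4 below 0.012 m and angle between the y axis of roller_r1 and the y axis of rack, either way round below 0.12 rad)) and ((distance between roller_r2 and groove1 below 0.012 m and angle between the y axis of roller_r2 and the y axis of rack, either way round below 0.12 rad) or (distance between roller_r2 and groove2 below 0.012 m and angle between the y axis of roller_r2 and the y axis of rack, either way round below 0.12 rad) or (distance between roller_r2 and groove3 below 0.012 m and angle between the y axis of roller_r2 and the y axis of rack, either way round below 0.12 rad) or (distance between roller_r2 and groove4 below 0.012 m and angle between the y axis of roller_r2 and the y axis of rack, either way round below 0.12 rad)) and ((distance between roller_r3 and groove1 below 0.012 m and angle between the y axis of roller_r3 and the y axis of rack, either way round below 0.12 rad) or (distance between roller_r3 and groove2 below 0.012 m and angle between the y axis of roller_r3 and the y axis of rack, either way round below 0.12 rad) or (distance between roller_r3 and groove3 below 0.012 m and angle between the y axis of roller_r3 and the y axis of rack, either way round below 0.12 rad) or (distance between roller_r3 and groove4 below 0.012 m and angle between the y axis of roller_r3 and the y axis of rack, either way round below 0.12 rad)) and ((distance between roller_r4 and groove1 below 0.012 m and angle between the y axis of roller_r4 and the y axis of rack, either way round below 0.12 rad) or (distance between roller_r4 and groove2 below 0.012 m and angle between the y axis of roller_r4 and the y axis of rack, either way round below 0.12 rad) or (distance between roller_r4 and groove3 below 0.012 m and angle between the y axis of roller_r4 and the y axis of rack, either way round below 0.12 rad) or (distance between roller_r4 and groove4 below 0.012 m and angle between the y axis of roller_r4 and the y axis of rack, either way round below 0.12 rad)) and ((((distance between roller_b1 and groove1 below 0.012 m and angle between the y axis of roller_b1 and the y axis of rack, either way round below 0.12 rad) or (distance between roller_b2 and groove1 below 0.012 m and angle between the y axis of roller_b2 and the y axis of rack, either way round below 0.12 rad) or (distance between roller_b3 and groove1 below 0.012 m and angle between the y axis of roller_b3 and the y axis of rack, either way round below 0.12 rad) or (distance between roller_r1 and groove1 below 0.012 m and angle between the y axis of roller_r1 and the y axis of rack, either way round below 0.12 rad) or (distance between roller_r2 and groove1 below 0.012 m and angle between the y axis of roller_r2 and the y axis of rack, either way round below 0.12 rad) or (distance between roller_r3 and groove1 below 0.012 m and angle between the y axis of roller_r3 and the y axis of rack, either way round below 0.12 rad) or (distance between roller_r4 and groove1 below 0.012 m and angle between the y axis of roller_r4 and the y axis of rack, either way round below 0.12 rad)) and ((distance between roller_b1 and groove2 below 0.012 m and angle between the y axis of roller_b1 and the y axis of rack, either way round below 0.12 rad) or (distance between roller_b2 and groove2 below 0.012 m and angle between the y axis of roller_b2 and the y axis of rack, either way round below 0.12 rad) or (distance between roller_b3 and groove2 below 0.012 m and angle between the y axis of roller_b3 and the y axis of rack, either way round below 0.12 rad) or (distance between roller_r1 and groove2 below 0.012 m and angle between the y axis of roller_r1 and the y axis of rack, either way round below 0.12 rad) or (distance between roller_r2 and groove2 below 0.012 m and angle between the y axis of roller_r2 and the y axis of rack, either way round below 0.12 rad) or (distance between roller_r3 and groove2 below 0.012 m and angle between the y axis of roller_r3 and the y axis of rack, either way round below 0.12 rad) or (distance between roller_r4 and groove2 below 0.012 m and angle between the y axis of roller_r4 and the y axis of rack, either way round below 0.12 rad)) and ((distance between roller_b1 and groove3 below 0.012 m and angle between the y axis of roller_b1 and the y axis of rack, either way round below 0.12 rad) or (distance between roller_b2 and groove3 below 0.012 m and angle between the y axis of roller_b2 and the y axis of rack, either way round below 0.12 rad) or (distance between roller_b3 and groove3 below 0.012 m and angle between the y axis of roller_b3 and the y axis of rack, either way round below 0.12 rad) or (distance between roller_r1 and groove3 below 0.012 m and angle between the y axis of roller_r1 and the y axis of rack, either way round below 0.12 rad) or (distance between roller_r2 and groove3 below 0.012 m and angle between the y axis of roller_r2 and the y axis of rack, either way round below 0.12 rad) or (distance between roller_r3 and groove3 below 0.012 m and angle between the y axis of roller_r3 and the y axis of rack, either way round below 0.12 rad) or (distance between roller_r4 and groove3 below 0.012 m and angle between the y axis of roller_r4 and the y axis of rack, either way round below 0.12 rad)) and ((distance between roller_b1 and groove4 below 0.012 m and angle between the y axis of roller_b1 and the y axis of rack, either way round below 0.12 rad) or (distance between roller_b2 and groove4 below 0.012 m and angle between the y axis of roller_b2 and the y axis of rack, either way round below 0.12 rad) or (distance between roller_b3 and groove4 below 0.012 m and angle between the y axis of roller_b3 and the y axis of rack, either way round below 0.12 rad) or (distance between roller_r1 and groove4 below 0.012 m and angle between the y axis of roller_r1 and the y axis of rack, either way round below 0.12 rad) or (distance between roller_r2 and groove4 below 0.012 m and angle between the y axis of roller_r2 and the y axis of rack, either way round below 0.12 rad) or (distance between roller_r3 and groove4 below 0.012 m and angle between the y axis of roller_r3 and the y axis of rack, either way round below 0.12 rad) or (distance between roller_r4 and groove4 below 0.012 m and angle between the y axis of roller_r4 and the y axis of rack, either way round below 0.12 rad))) or (((distance between roller_b1 and groove1 below 0.012 m and angle between the y axis of roller_b1 and the y axis of rack, either way round below 0.12 rad) or (distance between roller_b1 and groove2 below 0.012 m and angle between the y axis of roller_b1 and the y axis of rack, either way round below 0.12 rad) or (distance between roller_b1 and groove3 below 0.012 m and angle between the y axis of roller_b1 and the y axis of rack, either way round below 0.12 rad) or (distance between roller_b1 and groove4 below 0.012 m and angle between the y axis of roller_b1 and the y axis of rack, either way round below 0.12 rad)) and ((distance between roller_b2 and groove1 below 0.012 m and angle between the y axis of roller_b2 and the y axis of rack, either way round below 0.12 rad) or (distance between roller_b2 and groove2 below 0.012 m and angle between the y axis of roller_b2 and the y axis of rack, either way round below 0.12 rad) or (distance between roller_b2 and groove3 below 0.012 m and angle between the y axis of roller_b2 and the y axis of rack, either way round below 0.12 rad) or (distance between roller_b2 and groove4 below 0.012 m and angle between the y axis of roller_b2 and the y axis of rack, either way round below 0.12 rad)) and ((distance between roller_b3 and groove1 below 0.012 m and angle between the y axis of roller_b3 and the y axis of rack, either way round below 0.12 rad) or (distance between roller_b3 and groove2 below 0.012 m and angle between the y axis of roller_b3 and the y axis of rack, either way round below 0.12 rad) or (distance between roller_b3 and groove3 below 0.012 m and angle between the y axis of roller_b3 and the y axis of rack, either way round below 0.12 rad) or (distance between roller_b3 and groove4 below 0.012 m and angle between the y axis of roller_b3 and the y axis of rack, either way round below 0.12 rad)))) and distance between lid and lid_seat below 0.006 m and angle between the z axis of lid and the z axis of roller_box, either way round below 0.06 rad and angle between roller_box's own z axis and vertical below 0.04 rad and height (world z) of roller_box below 0.006 m and linear speed of each of roller_b1, roller_b2, roller_b3, lid, roller_box below 0.03 m/s); the robot touches nothing.
It fails at once if a roller that was already in the rack is pushed out of its place (more than 25 mm) (distance of any of roller_r1, roller_r2, roller_r3, roller_r4 from where it was at the start of the episode above 0.025 m).
It fails at once if the rack is shoved by more than 25 mm (distance of rack from where it was at the start of the episode above 0.025 m).
It fails at once if a roller falls off the bench (height (world z) of any of roller_b1, roller_b2, roller_b3, roller_r1, roller_r2, roller_r3, roller_r4 below -0.05 m).
Of roller_b1, roller_b2, roller_b3 only 2 to 3 are there at a start; the rules pass over those that are not, and their reading is None.
Of roller_r1, roller_r2, roller_r3, roller_r4 only 1 to 2 are there at a start; the rules pass over those that are not, and their reading is None.
At some moment in a run one of lid may be knocked a few centimetres aside while the robot is not near it.
It also fails if it takes over 200 s, if anything falls off the work surface, if the arm or the gripper's body presses on something with over 40 N, if the wrist force passes 120 N, or if a joint passes its speed limit or range.

## Working session

There is one attempt and no reset: what is moved stays moved. The work goes in short steps, Python scripts to look and compute and a tool call to move; the robot and the scene stay as the last step left them, time stands still between calls to the robot, and variables do not carry over. Pictures are saved under pics/ and viewed, at most 14 in all, crops included, and the job is handed in when it is done.

Besides the shell and the picture viewer there is one more tool, called after "Emit:" as name(argument=value, ...), one argument or row to a line, values as JSON. carry_out: Moves the arm, as the interface text tells. Shift numbers are shares of 0.15 m and turn numbers shares of 180 degrees, none past 1 either way. Its arguments: {"type":"object","properties":{"motion":{"type":"string"},"grip":{"type":"number"}},"required":["motion"]}

```bash
ls; mkdir -p pics; cat > h.py <<'E'
import numpy as np, cv2
from bench import robot, snapshot
from scipy.spatial.transform import Rotation as R
def take(name):
    o=robot.get_obs(); s=snapshot(name)
    if name=="wrist":
        T=np.eye(4);T[:3,:3]=R.from_euler('xyz',o["ee_rot"]).as_matrix();T[:3,3]=o["tool_pos"]
        s["pose"]=T@np.array(s["hand_eye"])
    return s
def save(s,f,scale=1): 
    cv2.imwrite(f,cv2.cvtColor(s["image"],cv2.COLOR_RGB2BGR))
def px2w(s,u,v,z):
    P=np.array(s["pose"]); d=P[:3,:3]@np.array([(u-s["cx"])/s["fx"],-(v-s["cy"])/s["fy"],-1]); o=P[:3,3]
    return o+d*(z-o[2])/d[2]
def w2px(s,p):
    P=np.array(s["pose"]); c=P[:3,:3].T@(np.array(p)-P[:3,3]); return s["cx"]+s["fx"]*c[0]/-c[2], s["cy"]+s["fy"]*-c[1]/-c[2]
E
python3 - <<'E'
from h import *
for n in("scene","top"):
    s=take(n); save(s,f"pics/{n}0.png"); print({k:v for k,v in s.items() if k!="image"})
o=robot.get_obs(); print(o)
E
```

```text
pics
{'fx': 396.45082884221176, 'fy': 396.45082884221176, 'cx': 275.3397532225197, 'cy': 206.0292959272886, 'pose': array([[ 0.85542872,  0.23175317, -0.46317619,  0.11661128],
       [-0.51750266,  0.41838693, -0.74642037, -0.75694357],
       [ 0.02080158,  0.87820433,  0.47783308,  0.52685913],
       [ 0.        ,  0.        ,  0.        ,  1.        ]])}
{'fx': 497.0894072016264, 'fy': 497.0894072016264, 'cx': 278.1884806816959, 'cy': 212.74834460027043, 'pose': array([[ 0.02057493,  0.98549389, -0.1684591 ,  0.34703669],
       [-0.99974525,  0.02184373,  0.0056819 , -0.0839538 ],
       [ 0.00927926,  0.16829928,  0.98569227,  1.09942475],
       [ 0.        ,  0.        ,  0.        ,  1.        ]])}
{'time': 0.1, 'joint_positions': array([-1.23211993e+00,  8.78886971e-02,  1.37207973e+00, -2.32376310e-05,
        1.68359013e+00, -1.03119779e-01]), 'qvel': array([ 5.03913864e-05, -1.39516893e-03, -2.53941523e-03,  2.78122289e-05,
       -2.37349306e-04, -2.76160364e-03]), 'joint_torque': array([ 2.93147612e-03, -3.41250122e+01, -3.03302836e+01,  7.20701879e-02,
        3.03769705e-02, -9.08880565e-05]), 'tool_pos': array([ 0.2349862 , -0.49676785,  0.2184289 ]), 'ee_rot': array([-3.13963482e+00, -1.79391846e-04,  4.41793404e-01]), 'wrist_force': array([ 0.10451727, -0.27139992, -0.10912233]), 'wrist_torque': array([0.00573017, 0.02046601, 0.00622285]), 'finger_force': 0.0, 'width': 0.09412585035173017}
```

View pics/top0.png

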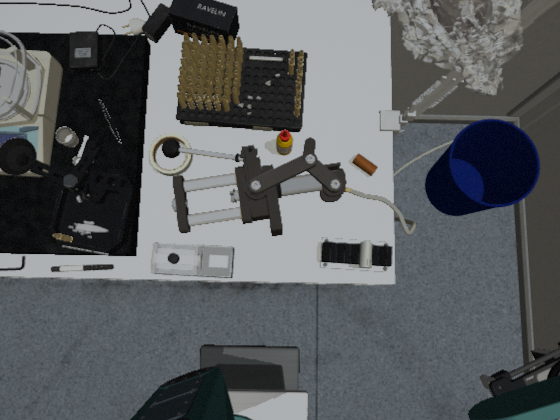

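View pics/scene0.png

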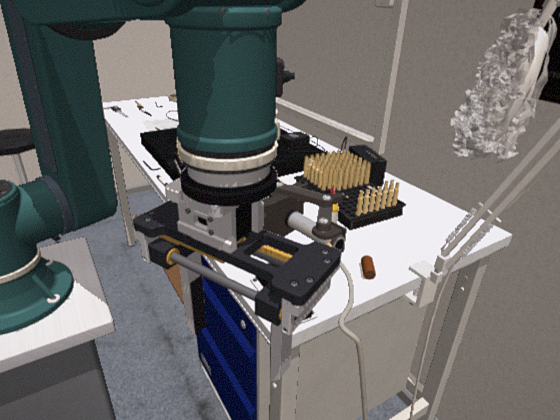

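The top view shows the box at about (192,260) with the lid knob at (173,258), so the pick-up end faces left (+y). The rack is at (356,254), with one roller at about u=366. A brown look-alike lies at (365,165). The press is behind the box.

```bash
python3 - <<'E'
from h import *
s=take("top")
for n,u,v,z in[("boxL",151,260,.037),("boxR",234,262,.037),("knob",173.5,258,.069),("roller",366,254,.048),("rackL",321,252,.01),("rackR",392,255,.01),("press near",270,232,.0),("pressL",182,232,0),("edge",200,281,0)]:
    print(n,px2w(s,u,v,z).round(3))
im=cv2.cvtColor(s["image"],cv2.COLOR_RGB2BGR)
a=cv2.resize(im[235:285,143:243],None,fx=8,fy=6,interpolation=cv2.INTER_CUBIC)
a=cv2.resize(im[240:280,146:240],(800,300),interpolation=cv2.INTER_CUBIC)
b=cv2.resize(im[235:275,310:404],(800,300),interpolation=cv2.INTER_CUBIC)
cv2.imwrite("pics/c1.png",np.vstack([a,b]))
w=take("wrist"); print(w["hand_eye"].round(3),w["fx"],w["cx"],w["cy"])
E
```

```text
boxL [0.421 0.179 0.037]
boxR [0.42  0.002 0.037]
knob [0.423 0.124 0.069]
roller [ 0.442 -0.278  0.048]
rackL [ 0.448 -0.186  0.01 ]
rackR [ 0.445 -0.342  0.01 ]
press near [ 0.491 -0.073  0.   ]
pressL [0.487 0.123 0.   ]
edge [0.38  0.078 0.   ]
[[-0.     0.961  0.277  0.082]
 [ 1.     0.001 -0.001 -0.001]
 [-0.001  0.277 -0.961 -0.166]
 [ 0.     0.     0.     1.   ]] 344.3430877482675 271.63509885428584 212.14519926288523
```

View pics/c1.png

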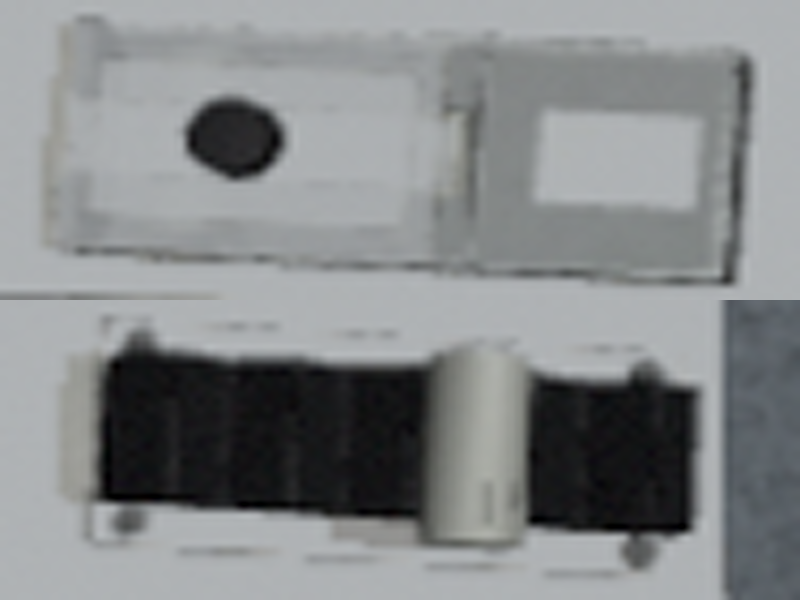

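The enlarged crop shows one roller in the third groove from the left, so three grooves are free. The box's pick-up end is on the left. Next I'll move over the box and turn the tool to yaw 90°.

Emit:
carry_out(
  motion="0.15 -0.17 0 0; 0.35 -0.4 0 0; 0.6 -0.65 0 0; 0.86 -0.96 0 0; 0.86 -0.96 0 0; 0.86 -0.96 0 0; 0.86 -0.96 0 0; 0.86 -0.96 0 0",
  grip=1,
)

```text
time: 1.0
tool_pos: [0.2899, -0.3132, 0.2193]
ee_rot: [-3.142, 0.001, 0.44]
wrist_force: [-0.3, 0.6, 0.1]
width: 0.0939
finger_force: 0.0
```

Emit:
carry_out(
  motion="0.2 -0.24 0 0; 0.4 -0.48 0 0; 0.6 -0.7 0 0; 0.86 -0.96 0 0; 0.86 -0.96 0 0; 0.86 -0.96 0 0; 0.86 -0.96 0 0; 0.86 -0.96 0 0",
)

```text
time: 1.8
tool_pos: [0.345, -0.1283, 0.2193]
ee_rot: [-3.141, 0.001, 0.438]
wrist_force: [-0.5, -1.4, 0.0]
width: 0.0937
finger_force: 0.0
```

Emit:
carry_out(
  motion="0.1 -0.12 0 0.045; 0.2 -0.24 0 0.09; 0.3 -0.36 0 0.135; 0.4 -0.48 0 0.18; 0.5 -0.6 0 0.225; 0.65 -0.75 0 0.27; 0.86 -0.96 0 0.315; 0.86 -0.96 0 0.36",
)

```text
time: 2.6
tool_pos: [0.4013, 0.0599, 0.2191]
ee_rot: [-3.141, 0.001, -0.683]
wrist_force: [0.9, -0.1, -0.2]
width: 0.0941
finger_force: 0.0
```

Emit:
carry_out(
  motion="0 0 0 -0.045; 0 0 0 -0.09; 0 0 0 -0.135; 0 0 0 -0.18; 0 0 0 -0.225; 0 0 0 -0.27; 0 0 0 -0.315; 0 0 0 -0.36",
)

```text
time: 3.4
tool_pos: [0.4008, 0.057, 0.2193]
ee_rot: [3.141, 0.001, 0.455]
wrist_force: [-0.1, 0.4, -0.8]
width: 0.094
finger_force: 0.0
```

Emit:
carry_out(
  motion="0 0 0 -0.045; 0 0 0 -0.09; 0 0 0 -0.135; 0 0 0 -0.18; 0 0 0 -0.225; 0 0 0 -0.27; 0 0 0 -0.315; 0 0 0 -0.36",
)

```text
time: 4.2
tool_pos: [0.4008, 0.057, 0.2193]
ee_rot: [-3.141, 0.0, 1.586]
wrist_force: [0.5, -1.2, -1.3]
width: 0.0939
finger_force: 0.0
```

```bash
python3 - <<'E'
from h import *
w=take("wrist"); save(w,"pics/w1.png"); o=robot.get_obs(); print(o["tool_pos"],o["ee_rot"],o["joint_positions"])
np.save("w1.npy",w["pose"])
s=take("scene"); save(s,"pics/s1.png")
E
```

```text
[0.40071904 0.05701881 0.21927271] [-3.14106432e+00  4.11709422e-04  1.58965823e+00] [ 1.39857056e-03 -2.42525500e-01  1.67839386e+00 -4.24763102e-04
  1.70624534e+00 -1.75204737e-02]
```

View pics/w1.png

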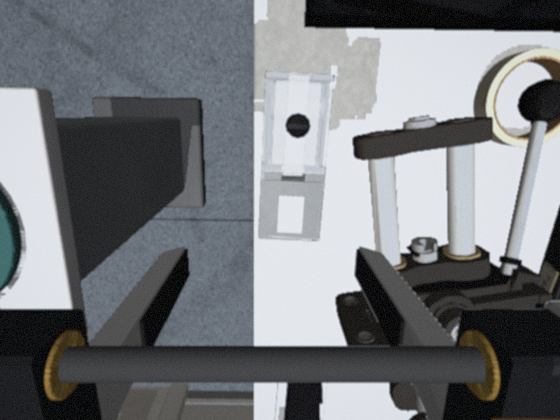

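The wrist view shows the box at columns 258–335 and rows 70–242. The knob is at (297,126) and the roof spans rows 177–241. The press sits to the right, with its black bar starting at about column 353. An enlarged crop will give precise corners.

```bash
python3 - <<'E'
from h import *
im=cv2.imread("pics/w1.png")
a=im[60:250,250:345]; cv2.imwrite("pics/c2.png",cv2.resize(a,None,fx=3.15,fy=3.15,interpolation=cv2.INTER_CUBIC))
g=cv2.cvtColor(im,cv2.COLOR_BGR2GRAY)
print(g[210,250:345]); print(g[60:250,270])
m=cv2.inRange(g[60:180,255:345],0,60); ys,xs=np.nonzero(m); 
n,l,st,c=cv2.connectedComponentsWithStats(m); print(st,c)
E
```

```text
[111 110 114 148 204 230 232 232 224 190 167 170 172 174 176 173 173 179
 174 175 174 179 175 177 174 174 174 183 217 227 233 231 231 232 230 231
 232 232 230 231 231 230 229 230 230 231 233 230 231 230 230 232 227 204
 178 170 169 173 171 171 173 172 172 167 172 172 167 165 173 170 167 178
 217 230 230 229 232 232 231 232 232 232 233 230 229 231 229 231 231 231
 230 231 230 233 230]
[184 188 187 185 188 186 186 187 192 182 176 176 189 202 198 196 195 186
 178 179 187 194 198 194 200 197 195 199 195 199 197 200 198 193 196 195
 197 199 197 194 198 196 197 197 200 196 194 193 197 197 199 200 197 193
 193 195 191 189 192 193 198 200 201 197 198 202 193 199 198 197 201 198
 199 197 201 196 198 198 197 200 198 196 201 197 200 197 194 198 200 199
 196 199 199 192 192 197 200 196 203 202 204 208 209 209 205 198 197 199
 200 200 203 200 177 175 176 175 175 178 171 164 163 173 174 175 175 177
 178 176 178 175 181 174 177 176 178 179 175 179 177 176 176 178 177 174
 178 177 175 175 173 174 174 170 175 177 174 175 174 173 177 177 174 170
 180 177 176 171 171 173 166 170 171 173 170 174 173 182 189 181 185 209
 226 232 232 231 229 230 231 230 229 229]
[[    0     0    90   120 10426]
 [   32    55    22    22   374]] [[44.57452523 59.29685402]
 [42.42245989 65.1631016 ]]
```

View pics/c2.png

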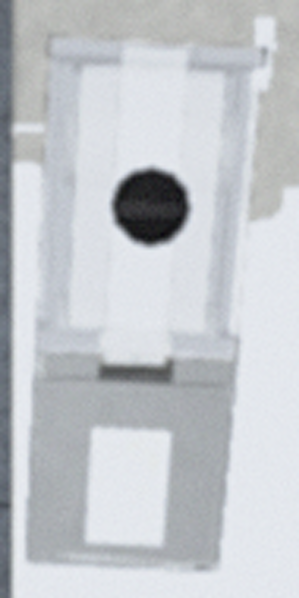

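View pics/s1.png

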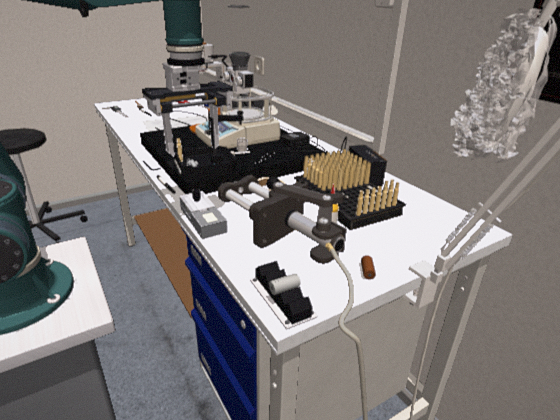

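```bash
python3 - <<'E'
from h import *
s=take("scene"); w=take("wrist"); 
for n,u,v,z in[("BL",258.6,237.8,.037),("BR",319.2,238.6,.037),("fL",262,171,.037),("fR",326,171,.037),("left@210",258.7,210,.037),("right@210",321.5,210,.037),
 ("lidTL",265.2,72,.041),("lidTR",332,77,.041),("lidBL",261,172,.041),("lidBR",326,175,.041),("knob",297.4,125.2,.069)]:
    print(n,px2w(w,u,v,z).round(4))
for z in(.0,.03,.05,.07,.09,.11):
    print(z,[ (px2w(w,*p,z).round(3)[:2],np.round(w2px(s,px2w(w,*p,z)))) for p in((354,148),(489,125),(538,100),(423,245))])
im=cv2.imread("pics/s1.png")[150:280,170:360]; cv2.imwrite("pics/c3.png",cv2.resize(im,None,fx=4.2,fy=4.2,interpolation=cv2.INTER_CUBIC))
E
```

```text
BL [0.3873 0.0095 0.037 ]
BR [0.4526 0.0091 0.037 ]
fL [0.391 0.082 0.037]
fR [0.4562 0.0824 0.037 ]
left@210 [0.3875 0.0407 0.037 ]
right@210 [0.4535 0.0411 0.037 ]
lidTL [0.3941 0.1755 0.041 ]
lidTR [0.4566 0.1716 0.041 ]
lidBL [0.3901 0.0816 0.041 ]
lidBR [0.4557 0.079  0.041 ]
knob [0.4234 0.1286 0.069 ]
0.0 [(array([0.492, 0.102]), array([225., 212.])), (array([0.637, 0.128]), array([267., 196.])), (array([0.684, 0.154]), array([276., 189.])), (array([ 0.583, -0.012]), array([276., 223.]))]
0.03 [(array([0.485, 0.105]), array([222., 202.])), (array([0.618, 0.129]), array([261., 188.])), (array([0.662, 0.153]), array([270., 182.])), (array([ 0.569, -0.   ]), array([269., 212.]))]
0.05 [(array([0.48 , 0.107]), array([220., 196.])), (array([0.606, 0.129]), array([258., 183.])), (array([0.647, 0.152]), array([266., 177.])), (array([0.559, 0.008]), array([265., 205.]))]
0.07 [(array([0.475, 0.109]), array([217., 189.])), (array([0.594, 0.13 ]), array([254., 177.])), (array([0.633, 0.151]), array([262., 172.])), (array([0.55 , 0.015]), array([260., 197.]))]
0.09 [(array([0.47 , 0.111]), array([215., 182.])), (array([0.581, 0.131]), array([250., 171.])), (array([0.618, 0.151]), array([258., 166.])), (array([0.54 , 0.023]), array([255., 190.]))]
0.11 [(array([0.466, 0.113]), array([212., 175.])), (array([0.569, 0.131]), array([245., 165.])), (array([0.603, 0.15 ]), array([253., 161.])), (array([0.531, 0.031]), array([250., 182.]))]
```

View pics/c3.png

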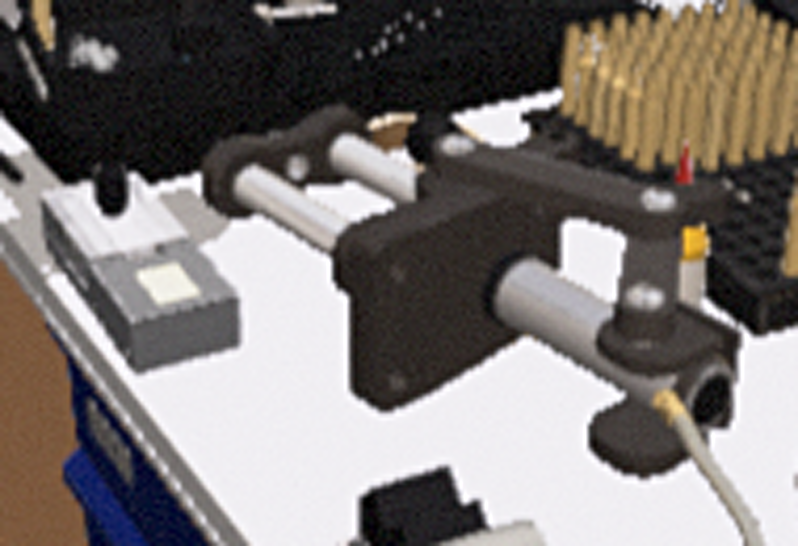

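```bash
python3 - <<'E'
from h import *
s=take("scene"); w=take("wrist")
b=px2w(s,262,247,0); print("plate foot",b.round(3), [ (z,np.round(w2px(s,[b[0],b[1],z]))) for z in(.07,.08,.09,.1,.11,.12)])
for z in(.0,.08,.1): print(px2w(w,338,294,z).round(3))
for z in (.1,.12,.14):print(z,px2w(s,275,182,z).round(3),px2w(s,252,207,z).round(3))
E
```

```text
plate foot [ 0.496 -0.09   0.   ] [(0.07, array([262., 221.])), (0.08, array([262., 217.])), (0.09, array([262., 213.])), (0.1, array([262., 210.])), (0.11, array([262., 206.])), (0.12, array([262., 202.]))]
[ 0.485 -0.078 -0.   ]
[ 0.467 -0.033  0.08 ]
[ 0.463 -0.021  0.1  ]
0.1 [0.596 0.019 0.1  ] [ 0.482 -0.069  0.1  ]
0.12 [ 0.573 -0.017  0.12 ] [ 0.465 -0.101  0.12 ]
0.14 [ 0.551 -0.053  0.14 ] [ 0.448 -0.133  0.14 ]
```

Emit:
carry_out(
  motion="-0.02 0.03 0.13 0.004; -0.04 0.06 0.26 0.008; -0.06 0.09 0.4 0.012; -0.08 0.11 0.5 0.0165; -0.1 0.13 0.6 0.0165; -0.1 0.13 0.65 0.0165; -0.1 0.13 0.7 0.0165; -0.1 0.13 0.7 0.0165",
  grip=0.7,
)

```text
time: 5.3
tool_pos: [0.4194, 0.0441, 0.1137]
ee_rot: [-3.14, 0.0, 1.532]
wrist_force: [-0.4, 0.1, 0.0]
width: 0.08
finger_force: 0.0
```

Emit:
carry_out(
  motion="-0.01 0.007 0.1 0; -0.01 0.007 0.2 0; -0.01 0.007 0.3 0; -0.01 0.007 0.4 0; -0.01 0.007 0.5 0; -0.01 0.007 0.56 0; -0.01 0.007 0.6 0; -0.01 0.007 0.61 0",
)

```text
time: 6.1
tool_pos: [0.421, 0.0425, 0.0229]
ee_rot: [-3.141, 0.0, 1.532]
wrist_force: [-0.1, -0.2, -0.4]
width: 0.0798
finger_force: 0.0
```

Emit:
carry_out(
  motion="0 0 0 0; 0 0 0 0; 0 0 0 0; 0 0 0 0; 0 0 0 0; 0 0 0 0; 0 0 0 0; 0 0 0 0",
  grip=-1,
)

```text
time: 6.9
tool_pos: [0.4209, 0.0425, 0.0236]
ee_rot: [-3.141, 0.0, 1.532]
wrist_force: [-2.9, 0.1, 5.7]
width: 0.0657
finger_force: 30.0
```

Emit:
carry_out(
  motion="0.005 0 -0.02 0; 0.011 0 -0.045 0; 0.018 0 -0.07 0; 0.024 0 -0.092 0; 0.032 0 -0.115 0; 0.04 0 -0.138 0; 0.049 0 -0.16 0; 0.058 0 -0.18 0",
)

```text
time: 7.7
tool_pos: [0.4214, 0.0514, 0.0503]
ee_rot: [3.141, -0.0, 1.532]
wrist_force: [-1.3, 0.6, -9.3]
width: 0.0658
finger_force: 30.0
```

Emit:
carry_out(
  motion="0 0 0 0; 0 0 0 0; 0 0 0 0; 0 0 0 0; 0 0 0 0; 0 0 0 0; 0 0 0 0; 0 0 0 0",
)

```text
time: 8.5
tool_pos: [0.4216, 0.0513, 0.0502]
ee_rot: [3.141, -0.0, 1.532]
wrist_force: [0.2, 0.8, -5.3]
width: 0.0655
finger_force: 30.0
```

```bash
python3 - <<'E'
from h import *
s=take("scene"); w=take("wrist")
a=cv2.resize(s["image"][150:270,150:270],(600,600),interpolation=cv2.INTER_CUBIC)
s["image"]=a; save(s,"pics/c4.png"); save(w,"pics/w4.png")
E
```

```text
(no output)
```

View pics/c4.png

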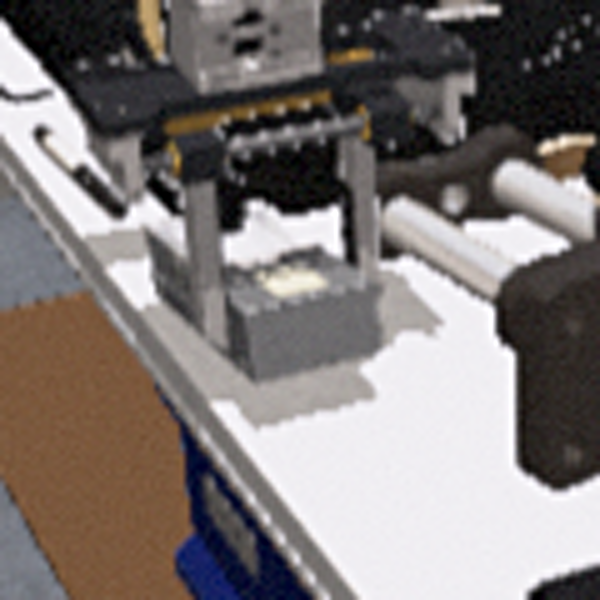

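The gripped end is raised and the box is tilted, with the lid still on. Now I'll lower it along the same arc and release.

Emit:
carry_out(
  motion="-0.009 0 0.02 0; -0.018 0 0.042 0; -0.026 0 0.065 0; -0.034 0 0.088 0; -0.04 0 0.11 0; -0.047 0 0.135 0; -0.053 0 0.16 0; -0.058 0 0.18 0",
)

```text
time: 9.4
tool_pos: [0.4213, 0.0425, 0.0249]
ee_rot: [-3.142, -0.0, 1.532]
wrist_force: [-10.3, 0.9, 25.4]
width: 0.0658
finger_force: 30.0
```

Emit:
carry_out(
  motion="0 0 0 0; 0 0 0.003 0; 0 0 0.003 0; 0 0 0.003 0; 0 0 0.003 0; 0 0 0.003 0; 0 0 0.003 0; 0 0 0.003 0",
)

```text
time: 10.2
tool_pos: [0.4213, 0.0425, 0.0249]
ee_rot: [3.141, 0.0, 1.532]
wrist_force: [-6.3, -0.2, 12.3]
width: 0.0657
finger_force: 30.0
```

Emit:
carry_out(
  motion="0 0 0 0; 0 0 0 0; 0 0 0 0; 0 0 0 0; 0 0 0 0; 0 0 0 0; 0 0 0 0; 0 0 0 0",
  grip=0.7,
)

```text
time: 11.0
tool_pos: [0.421, 0.0425, 0.0225]
ee_rot: [-3.142, 0.0, 1.532]
wrist_force: [0.0, -0.1, -0.6]
width: 0.0799
finger_force: 0.0
```

Emit:
carry_out(
  motion="0 0 -0.1 0; 0 0 -0.3 0; 0 0 -0.5 0; 0 0 -0.7 0; 0 0 -0.8 0; 0 0 -0.87 0; 0 0 -0.87 0; 0 0 -0.87 0",
)

```text
time: 11.8
tool_pos: [0.4205, 0.0425, 0.1521]
ee_rot: [-3.14, 0.0, 1.532]
wrist_force: [0.2, -0.2, -0.2]
width: 0.0799
finger_force: 0.0
```

```bash
python3 - <<'E'
from h import *
w=take("wrist"); save(w,"pics/w5.png"); o=robot.get_obs(); print(o["tool_pos"],o["ee_rot"])
np.save("w5.npy",w["pose"])
E
```

```text
[0.42023638 0.04250383 0.15166715] [-3.13915599e+00  1.01314427e-04  1.53206795e+00]
```

View pics/w5.png

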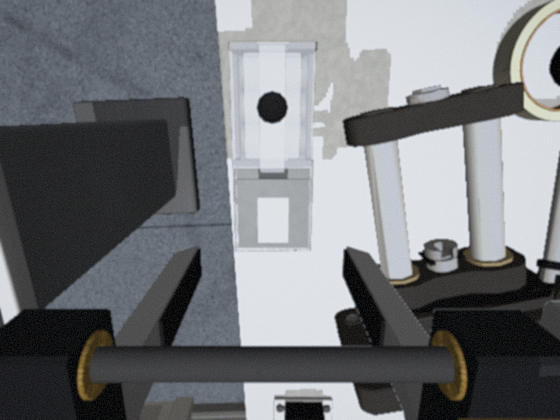

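The lid is still seated after the tip: knob at (272,107), lid spanning rows 41–168 and the roof ending at row 250. Next I'll compute the box and knob positions.

```bash
python3 - <<'E'
from h import *
w=take("wrist"); im=cv2.imread("pics/w5.png"); g=cv2.cvtColor(im,cv2.COLOR_BGR2GRAY)
m=cv2.inRange(g[85:130,250:295],0,60); M=cv2.moments(m,True); ku,kv=250+M["m10"]/M["m00"],85+M["m01"]/M["m00"]
k=px2w(w,ku,kv,.069); print("knob",ku,kv,k.round(4))
for r in(190,235): print(r,g[r,225:250],g[r,300:325])
print(g[235:256,245],g[235:256,300])
for n,u,v,z in[("L240",234.5,235,.037),("R",311.5,235,.037),("L190",234,190,.037),("R190",312.5,190,.037),("lid TL",229.5,42,.041),("lid TR",317,42,.041),("back",273,247.5,.037),("back",273,250.5,.0)]:
    print(n,px2w(w,u,v,z).round(4))
E
```

```text
knob 271.7824074074074 106.99074074074073 [0.4238 0.128  0.069 ]
190 [105 112 107 134 186 223 228 218 189 169 177 184 177 169 168 166 167 171
 166 167 173 169 167 169 167] [160 169 165 171 166 165 166 165 170 179 181 179 189 211 225 227 225 225
 226 227 226 225 225 227 226]
235 [ 99 104 106 107 111 114 111 145 203 218 202 205 209 194 172 165 162 165
 169 161 167 166 164 167 170] [166 169 168 167 167 168 166 173 183 189 197 214 226 228 227 228 225 225
 225 227 224 227 225 226 225]
[167 166 163 166 165 165 165 164 164 164 163 170 187 211 222 211 213 223
 226 226 226] [166 164 168 166 166 165 165 166 163 167 165 169 184 198 208 212 217 224
 227 227 226]
L240 [0.3873 0.0238 0.037 ]
R [0.454  0.0212 0.037 ]
L190 [0.3897 0.0636 0.037 ]
R190 [0.4551 0.061  0.037 ]
lid TL [0.3946 0.1752 0.041 ]
lid TR [0.4586 0.1726 0.041 ]
back [0.4202 0.0109 0.037 ]
back [ 0.4196 -0.0072  0.    ]
```

Emit:
carry_out(
  motion="0.15 0 0 0; 0.3 0 0 0; 0.45 0 0 0; 0.575 0 0 0; 0.575 0 0.15 0; 0.575 0 0.3 0; 0.575 0 0.45 0; 0.575 0 0.5 0",
  grip=-0.06,
)

```text
time: 12.7
tool_pos: [0.4217, 0.1283, 0.0743]
ee_rot: [-3.135, 0.002, 1.532]
wrist_force: [-0.7, -0.3, 0.3]
width: 0.0444
finger_force: 0.0
```

Emit:
carry_out(
  motion="0 0 0.03 0; 0 0 0.06 0; 0 0 0.09 0; 0 0 0.12 0; 0 0 0.12 0; 0 0 0.12 0; 0 0 0.12 0; 0 0 0.12 0",
)

```text
time: 13.5
tool_pos: [0.4246, 0.1287, 0.0603]
ee_rot: [3.141, -0.0, 1.532]
wrist_force: [-0.1, 0.3, -0.0]
width: 0.0441
finger_force: 0.0
```

Emit:
carry_out(
  motion="0 0 0 0; 0 0 0 0; 0 0 0 0; 0 0 0 0; 0 0 0 0; 0 0 0 0; 0 0 0 0; 0 0 0 0",
  grip=-1,
)

```text
time: 14.3
tool_pos: [0.4243, 0.1287, 0.06]
ee_rot: [3.142, 0.0, 1.532]
wrist_force: [0.1, -0.5, 0.6]
width: 0.021
finger_force: 30.0
```

I'll regrip the round knob with the gripper turned 90°, so the gripper body runs along y and stays clear of the press when I lay the lid down.

Emit:
carry_out(
  motion="0 0 0 0; 0 0 0 0; 0 0 0 0; 0 0 0 0.045; 0 0 0 0.09; 0 0 0 0.135; 0 0 0 0.18; 0 0 0 0.225",
  grip=-0.06,
)

```text
time: 15.1
tool_pos: [0.4243, 0.1287, 0.06]
ee_rot: [3.141, 0.0, 0.819]
wrist_force: [-0.5, 0.0, 0.5]
width: 0.0444
finger_force: 0.0
```

Emit:
carry_out(
  motion="0 0 0 0.045; 0 0 0 0.09; 0 0 0 0.135; 0 0 0 0.18; 0 0 0 0.225; 0 0 0 0.26; 0 0 0 0.275; 0 0 0 0.275",
)

```text
time: 15.9
tool_pos: [0.4243, 0.1287, 0.06]
ee_rot: [3.142, -0.0, -0.039]
wrist_force: [-0.3, -0.3, 0.4]
width: 0.044
finger_force: 0.0
```

Emit:
carry_out(
  motion="0 0 0 0; 0 0 0 0; 0 0 0 0; 0 0 0 0; 0 0 0 0; 0 0 0 0; 0 0 0 0; 0 0 0 0",
  grip=-1,
)

```text
time: 16.7
tool_pos: [0.4243, 0.1285, 0.06]
ee_rot: [3.141, -0.0, -0.039]
wrist_force: [-0.2, -0.2, -0.4]
width: 0.0212
finger_force: 30.0
```

Emit:
carry_out(
  motion="0 0 -0.03 0; 0 0 -0.08 0; 0 0 -0.15 0; 0 0 -0.25 0; 0 0 -0.35 0; 0 0 -0.4 0; 0 0 -0.4 0; 0 0 -0.4 0",
)

```text
time: 17.5
tool_pos: [0.4242, 0.1287, 0.1199]
ee_rot: [3.142, 0.0, -0.039]
wrist_force: [-0.3, -0.3, -1.6]
width: 0.0211
finger_force: 30.0
```

```bash
python3 - <<'E'
from h import *
w=take("wrist"); save(w,"pics/w6.png"); o=robot.get_obs(); print(o["tool_pos"],o["ee_rot"],o["wrist_force"])
t=take("top"); save(t,"pics/t6.png"); s=take("scene")
print("post foot",px2w(s,322,252,0))
E
```

```text
[0.42385228 0.12860547 0.11939121] [ 3.14129281e+00  1.14494838e-03 -3.87073368e-02] [ 0.4881857   0.23256856 -2.68760591]
post foot [ 0.60674578 -0.1755189   0.        ]
```

View pics/w6.png

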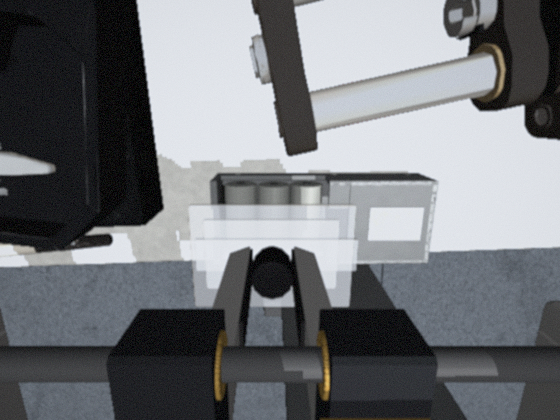

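The lid is held clear, and all three rollers lie side by side at the pick-up end, at about (240–305,190). I'll carry the lid to the bench between the rack and the box.

Emit:
carry_out(
  motion="0.01 0.1 0 0; 0.02 0.22 0 0; 0.03 0.36 0 0; 0.04 0.5 0 0; 0.05 0.6 0 0; 0.055 0.67 0 0; 0.055 0.71 0 0; 0.055 0.71 0 0",
)

```text
time: 18.45
tool_pos: [0.4283, 0.0216, 0.1197]
ee_rot: [-3.141, 0.001, -0.04]
wrist_force: [-0.2, 0.4, -0.5]
width: 0.0216
finger_force: 30.0
```

Emit:
carry_out(
  motion="0.01 0.1 0 0; 0.02 0.22 0 0; 0.03 0.36 0 0; 0.04 0.5 0 0; 0.05 0.6 0 0; 0.055 0.67 0 0; 0.055 0.71 0 0; 0.055 0.71 0 0",
)

```text
time: 19.25
tool_pos: [0.4326, -0.0848, 0.12]
ee_rot: [-3.141, 0.0, -0.039]
wrist_force: [-0.8, -0.2, -2.2]
width: 0.0212
finger_force: 30.0
```

Emit:
carry_out(
  motion="0 0 0.1 0; 0 0 0.22 0; 0 0 0.34 0; 0 0 0.44 0; 0 0 0.51 0; 0 0 0.56 0; 0 0 0.59 0; 0 0 0.6 0",
)

```text
time: 20.05
tool_pos: [0.4326, -0.0847, 0.0299]
ee_rot: [3.142, 0.0, -0.038]
wrist_force: [0.2, 0.1, -2.0]
width: 0.0213
finger_force: 30.0
```

Emit:
carry_out(
  motion="0 0 0.005 0; 0 0 0.01 0; 0 0 0.01 0; 0 0 0.01 0; 0 0 0.01 0; 0 0 0.01 0; 0 0 0.01 0; 0 0 0.01 0",
)

```text
time: 20.85
tool_pos: [0.4326, -0.0848, 0.0285]
ee_rot: [3.141, -0.0, -0.039]
wrist_force: [-0.7, 0.3, -1.3]
width: 0.0215
finger_force: 30.0
```

Emit:
carry_out(
  motion="0 0 0.002 0; 0 0 0.002 0; 0 0 0 0; 0 0 0 0; 0 0 -0.1 0; 0 0 -0.3 0; 0 0 -0.5 0; 0 0 -0.65 0",
  grip=-0.06,
)

```text
time: 21.65
tool_pos: [0.4332, -0.085, 0.1281]
ee_rot: [3.141, -0.002, -0.039]
wrist_force: [0.4, -0.1, -0.0]
width: 0.0444
finger_force: 0.0
```

Emit:
carry_out(
  motion="0 0.05 -0.1 -0.045; 0 0.1 -0.2 -0.09; 0 0.2 -0.4 -0.135; 0 0.3 -0.5 -0.18; 0 0.4 -0.6 -0.225; 0 0.5 -0.6 -0.27; 0 0.6 -0.6 -0.315; 0 0.6 -0.6 -0.36",
)

```text
time: 22.45
tool_pos: [0.429, -0.1762, 0.2161]
ee_rot: [3.141, 0.001, 1.096]
wrist_force: [-0.5, -0.9, 0.1]
width: 0.0439
finger_force: 0.0
```

Emit:
carry_out(
  motion="0 0 0 -0.045; 0 0 0 -0.09; 0 0 0 -0.13; 0 0 0 -0.13; 0 0 0 -0.13; 0 0 0 -0.13; 0 0 0 -0.13; 0 0 0 -0.13",
)

```text
time: 23.25
tool_pos: [0.4291, -0.1747, 0.216]
ee_rot: [3.142, 0.0, 1.5]
wrist_force: [-0.1, 0.6, -0.6]
width: 0.0444
finger_force: 0.0
```

```bash
python3 - <<'E'
from h import *
o=robot.get_obs(); print(o["tool_pos"],o["ee_rot"])
w=take("wrist"); save(w,"pics/w7.png"); np.save("w7.npy",w["pose"])
E
```

```text
[ 0.42908703 -0.17472727  0.21604862] [3.14152499e+00 1.07318495e-04 1.50005332e+00]
```

View pics/w7.png

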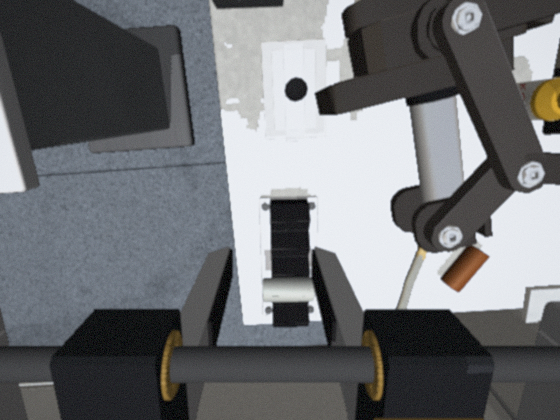

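The lid lies on the bench at (295,88). In the rack (bar at columns 271–309, rows 198–326) there is one roller at row 290. An enlarged crop of the rack will let me read its edges.

```bash
python3 - <<'E'
from h import *
im=cv2.imread("pics/w7.png")
a=im[185:335,240:340]; a=cv2.resize(a,None,fx=4,fy=4,interpolation=cv2.INTER_CUBIC)
a=cv2.convertScaleAbs(a,alpha=1); b=cv2.convertScaleAbs(a,alpha=4); cv2.imwrite("pics/c7.png",np.hstack([a,b]))
w=dict(take("wrist"))
g=cv2.cvtColor(im,cv2.COLOR_BGR2GRAY)
for c in (283,297): print(c,g[192:332,c].tolist())
for r in (215,250,290,315): print(r,g[r,258:322].tolist())
E
```

```text
283 [203, 201, 204, 196, 176, 150, 126, 82, 33, 1, 9, 21, 21, 23, 25, 20, 19, 30, 26, 27, 24, 29, 20, 21, 37, 32, 20, 36, 36, 33, 37, 31, 23, 26, 28, 33, 30, 34, 39, 41, 35, 24, 22, 26, 28, 19, 34, 24, 26, 33, 33, 25, 31, 35, 20, 36, 47, 43, 37, 33, 31, 32, 32, 31, 39, 36, 29, 29, 27, 28, 27, 31, 23, 29, 18, 22, 28, 17, 18, 29, 22, 29, 40, 46, 34, 50, 70, 89, 99, 107, 121, 138, 145, 155, 169, 178, 186, 203, 211, 220, 224, 225, 223, 222, 218, 211, 205, 197, 177, 141, 85, 36, 26, 30, 35, 27, 18, 23, 32, 23, 21, 33, 23, 30, 29, 34, 32, 27, 26, 25, 24, 33, 25, 30, 50, 84, 120, 124, 128, 126]
297 [196, 196, 199, 179, 154, 128, 109, 69, 16, 17, 21, 26, 24, 24, 28, 31, 15, 23, 34, 24, 28, 29, 29, 36, 21, 32, 32, 30, 27, 38, 30, 25, 26, 35, 25, 26, 32, 41, 35, 36, 32, 32, 30, 20, 27, 20, 27, 25, 17, 17, 32, 20, 36, 23, 27, 27, 34, 29, 31, 24, 29, 39, 28, 32, 29, 32, 31, 29, 32, 27, 29, 24, 24, 26, 25, 24, 28, 30, 36, 23, 22, 26, 13, 19, 33, 54, 66, 83, 99, 108, 124, 134, 145, 150, 164, 178, 184, 196, 205, 214, 219, 223, 223, 224, 220, 215, 206, 196, 178, 136, 75, 28, 35, 24, 21, 20, 36, 26, 
[... 562 characters left out ...]
29, 28, 32, 26, 27, 29, 29, 22, 21, 39, 102, 145, 145, 96, 49, 60, 71, 81, 83, 85, 81, 83, 84]
290 [236, 236, 238, 232, 214, 206, 211, 214, 216, 219, 218, 212, 213, 210, 211, 211, 211, 211, 212, 211, 211, 214, 208, 211, 206, 211, 208, 211, 210, 209, 208, 202, 206, 207, 205, 207, 205, 204, 206, 205, 207, 205, 204, 203, 205, 204, 203, 206, 206, 200, 202, 201, 203, 206, 205, 182, 126, 58, 16, 14, 16, 2, 22, 14]
315 [237, 235, 237, 237, 236, 234, 234, 226, 219, 222, 229, 235, 239, 232, 161, 79, 24, 30, 14, 32, 25, 17, 33, 20, 23, 30, 28, 23, 27, 28, 30, 28, 26, 33, 24, 17, 29, 27, 31, 24, 22, 27, 21, 22, 19, 33, 27, 20, 23, 41, 113, 195, 234, 238, 236, 235, 236, 233, 234, 237, 238, 230, 167, 89]
```

View pics/c7.png

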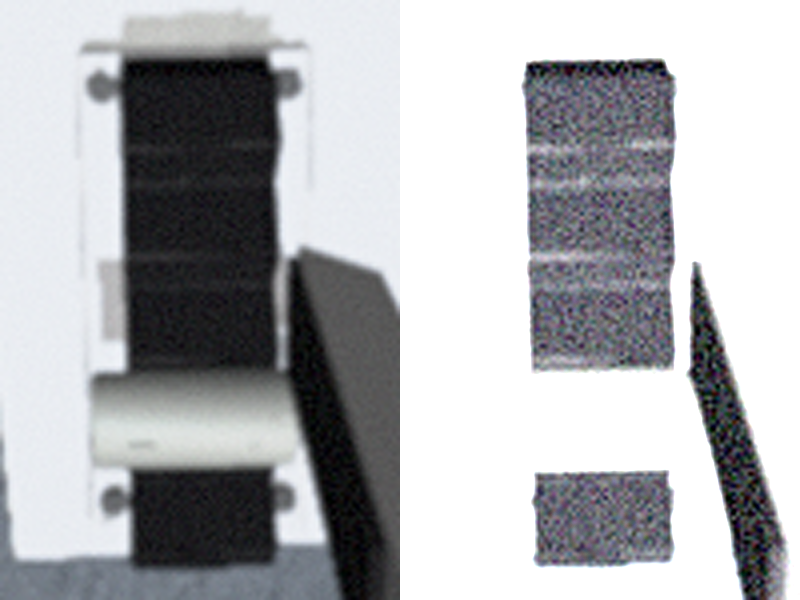

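```bash
python3 - <<'E'
from h import *
w=take("wrist"); w["pose"]=np.load("w7.npy")
d=np.array([np.cos(1.5),np.sin(1.5)])
for z in(.045,.03):
  print(z,[ (r,round(float(px2w(w,290,r,z)[:2]@d),4)) for r in(201,222,231.2,249.2,256.7,275.5,325.5)])
print("roller",px2w(w,288.3,289.7,.0484).round(4), px2w(w,288.3,289.7,.0484)[:2]@d)
for r,l,rr in((215,270.2,309.2),(250,270.8,309.2),(315,272.3,308.4)): print(r,px2w(w,l,r,.042).round(4),px2w(w,rr,r,.042).round(4))
for n,u,v in(("TL",260,197),("TR",317,196),("L",262,310)): print(n,px2w(w,u,v,.006).round(4))
print("roller ends",px2w(w,262.5,290,.0484),px2w(w,314.2,290,.0484))
t=take("top")
for n,u,v,z in[("rollerT",366.3,254.5,.055),("barL",322.5,253,.045),("barR",391.5,256,.045)]:
    print(n,px2w(t,u,v,z).round(4))
E
```

```text
0.045 [(201, -0.1479), (222, -0.1702), (231.2, -0.1802), (249.2, -0.2002), (256.7, -0.2088), (275.5, -0.2307), (325.5, -0.2926)]
0.03 [(201, -0.1517), (222, -0.175), (231.2, -0.1854), (249.2, -0.2064), (256.7, -0.2153), (275.5, -0.2382), (325.5, -0.3029)]
roller [ 0.4401 -0.2777  0.0484] -0.245830111502754
215 [ 0.4265 -0.1942  0.042 ] [ 0.4667 -0.1971  0.042 ]
250 [ 0.4244 -0.233   0.042 ] [ 0.4651 -0.2359  0.042 ]
315 [ 0.4204 -0.3116  0.042 ] [ 0.461  -0.3145  0.042 ]
TL [ 0.4157 -0.183   0.006 ]
TR [ 0.4796 -0.1864  0.006 ]
L [ 0.4066 -0.3268  0.006 ]
roller ends [ 0.41228782 -0.27602937  0.0484    ] [ 0.46799862 -0.28001467  0.0484    ]
rollerT [ 0.4405 -0.2772  0.055 ]
barL [ 0.4426 -0.1859  0.045 ]
barR [ 0.4394 -0.3327  0.045 ]
```

```bash
python3 - <<'E'
from h import *
w=take("wrist")
T=np.eye(4);T[:3,:3]=R.from_euler('xyz',[3.14129,.001145,-.0387]).as_matrix();T[:3,3]=[.42385,.1286,.1194]
w["pose"]=T@np.array(w["hand_eye"])
im=cv2.imread("pics/w6.png"); g=cv2.cvtColor(im,cv2.COLOR_BGR2GRAY); print(g[196,205:335].tolist())
for u in(240,273.5,305.5): print(px2w(w,u,194,.025).round(4))
for n,u,v,z in[("back",433,220,.037),("roofTR",437,182,.037),("roofTL",330,183,.037),("roofBR",429,262,.037)]: print(n,px2w(w,u,v,z).round(4))
E
```

```text
[189, 188, 189, 188, 179, 144, 114, 101, 100, 106, 107, 95, 69, 54, 37, 35, 33, 22, 24, 39, 75, 92, 100, 107, 113, 116, 117, 118, 122, 125, 128, 125, 128, 131, 132, 127, 131, 127, 126, 125, 126, 125, 122, 118, 121, 114, 113, 109, 101, 86, 81, 79, 78, 78, 90, 97, 104, 106, 112, 115, 116, 121, 123, 125, 129, 129, 133, 137, 139, 138, 138, 136, 136, 133, 131, 125, 123, 123, 114, 106, 104, 103, 97, 85, 71, 64, 76, 84, 95, 101, 107, 114, 115, 119, 123, 134, 162, 182, 186, 189, 196, 201, 210, 214, 217, 222, 222, 218, 215, 206, 206, 196, 186, 181, 165, 133, 110, 118, 130, 138, 135, 135, 122, 114, 130, 161, 169, 168, 169, 166]
[0.4459 0.152  0.025 ]
[0.4449 0.126  0.025 ]
[0.4439 0.1012 0.025 ]
back [0.4228 0.0061 0.037 ]
roofTR [0.452  0.0058 0.037 ]
roofTL [0.4543 0.0843 0.037 ]
roofBR [0.3882 0.0061 0.037 ]
```

Emit:
carry_out(
  motion="0.2 -0.01 0 -0.008; 0.4 -0.02 0 -0.008; 0.6 -0.03 0 -0.008; 0.8 -0.04 0 -0.008; 0.92 -0.05 0 -0.008; 0.92 -0.05 0 -0.008; 0.92 -0.05 0 -0.008; 0.92 -0.05 0 -0.008",
  grip=0.34,
)

```text
time: 24.3
tool_pos: [0.4313, -0.0373, 0.216]
ee_rot: [-3.142, 0.001, 1.525]
wrist_force: [0.6, -0.3, -0.5]
width: 0.0629
finger_force: 0.0
```

Emit:
carry_out(
  motion="0.2 -0.01 0 0; 0.4 -0.02 0 0; 0.6 -0.03 0 0; 0.8 -0.04 0 0; 0.92 -0.05 0 0; 0.92 -0.05 0 0; 0.92 -0.05 0 0; 0.92 -0.05 0 0",
)

```text
time: 25.1
tool_pos: [0.4302, 0.1004, 0.2159]
ee_rot: [-3.142, 0.001, 1.524]
wrist_force: [0.4, -0.6, 0.1]
width: 0.0625
finger_force: 0.0
```

```bash
python3 - <<'E'
from h import *
o=robot.get_obs(); print(o["tool_pos"],o["ee_rot"])
w=take("wrist"); np.save("w8.npy",w["pose"]); save(w,"pics/w8.png"); w["image"]=cv2.resize(w["image"][100:340,160:400],(600,600)); save(w,"pics/c8.png")
E
```

```text
[0.43023755 0.10040779 0.21594746] [-3.14158201e+00  6.83079585e-04  1.52393093e+00]
```

View pics/c8.png

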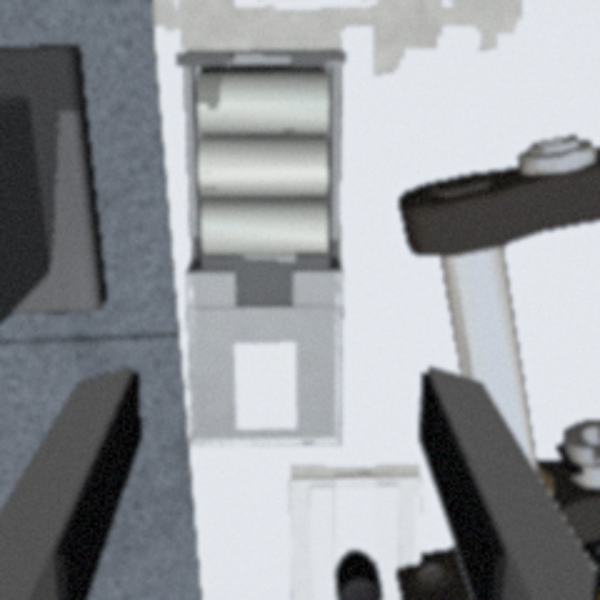

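The box is open with three rollers at crop rows 102, 165 and 226, columns 197–330. The lid is lying beside it, at the bottom of the crop.

```bash
python3 - <<'E'
from h import *
w=take("wrist"); w["pose"]=np.load("w8.npy")
for v in(140.8,166,190.4):
    print(px2w(w,265.4,v,.017).round(4), px2w(w,265.4,v,.02).round(4))
E
```

```text
[0.4266 0.1541 0.017 ] [0.4267 0.1544 0.02  ]
[0.4252 0.1279 0.017 ] [0.4253 0.1283 0.02  ]
[0.4238 0.1014 0.017 ] [0.4239 0.1021 0.02  ]
```

Emit:
carry_out(
  motion="0.007 -0.043 0.15 0; 0.007 -0.043 0.3 0; 0.007 -0.043 0.45 0; 0.007 -0.043 0.6 0; 0.007 -0.043 0.75 0; 0.007 -0.043 0.88 0; 0.007 -0.043 0.95 0; 0.007 -0.043 0.95 0",
)

```text
time: 26.0
tool_pos: [0.4225, 0.1023, 0.072]
ee_rot: [-3.138, 0.001, 1.525]
wrist_force: [0.3, -0.4, -0.2]
width: 0.0631
finger_force: 0.0
```

Emit:
carry_out(
  motion="0 0 0.06 0; 0 0 0.12 0; 0 0 0.18 0; 0 0 0.24 0; 0 0 0.28 0; 0 0 0.3 0; 0 0 0.305 0; 0 0 0.305 0",
)

```text
time: 26.8
tool_pos: [0.4237, 0.103, 0.0278]
ee_rot: [3.141, 0.0, 1.526]
wrist_force: [-0.5, 0.1, 1.0]
width: 0.0633
finger_force: 0.0
```

Emit:
carry_out(
  motion="0 0 0 0; 0 0 0 0; 0 0 0 0; 0 0 0 0; 0 0 0 0; 0 0 0 0; 0 0 0 0; 0 0 0 0",
  grip=-1,
)

```text
time: 27.6
tool_pos: [0.4239, 0.103, 0.0281]
ee_rot: [3.141, -0.0, 1.526]
wrist_force: [0.4, -0.5, 3.0]
width: 0.0534
finger_force: 30.0
```

Emit:
carry_out(
  motion="0 0 -0.05 0; 0 0 -0.15 0; 0 0 -0.3 0; 0 0 -0.45 0; 0 0 -0.6 0; 0 0 -0.75 0; 0 0 -0.88 0; 0 0 -0.88 0",
)

```text
time: 28.4
tool_pos: [0.4251, 0.1032, 0.1627]
ee_rot: [3.136, -0.001, 1.526]
wrist_force: [0.4, 0.1, -0.3]
width: 0.0537
finger_force: 30.0
```

Emit:
carry_out(
  motion="-0.1 0.01 0 0; -0.25 0.03 0 0; -0.45 0.05 0 0; -0.65 0.07 0 0; -0.85 0.09 0 0; -1 0.11 0 0; -1 0.11 0 0; -1 0.11 0 0",
)

```text
time: 29.2
tool_pos: [0.4326, -0.0473, 0.1585]
ee_rot: [-3.139, -0.001, 1.525]
wrist_force: [-0.4, -0.1, -1.8]
width: 0.0537
finger_force: 30.0
```

Emit:
carry_out(
  motion="-0.15 0.01 0 0; -0.35 0.04 0 0; -0.55 0.06 0 0; -0.75 0.08 0 0; -0.92 0.1 0 0; -1 0.11 0 0; -1 0.11 0 0; -1 0.11 0 0",
)

```text
time: 30.0
tool_pos: [0.4431, -0.1968, 0.1594]
ee_rot: [-3.141, -0.001, 1.527]
wrist_force: [-0.8, -0.1, -2.1]
width: 0.0537
finger_force: 30.0
```

Emit:
carry_out(
  motion="-0.05 0.005 0.1 0; -0.1 0.01 0.2 0; -0.13 0.013 0.3 0; -0.13 0.013 0.4 0; -0.13 0.013 0.4 0; -0.13 0.013 0.4 0; -0.13 0.013 0.4 0; -0.13 0.013 0.4 0",
)

```text
time: 30.8
tool_pos: [0.4448, -0.2178, 0.101]
ee_rot: [3.14, 0.001, 1.526]
wrist_force: [0.1, -0.8, 0.0]
width: 0.0537
finger_force: 30.0
```

```bash
python3 - <<'E'
from h import *
o=robot.get_obs(); print(o["tool_pos"],o["ee_rot"],o["wrist_force"],o["width"])
w=take("wrist"); np.save("w9.npy",w["pose"]); save(w,"pics/w9.png"); w["image"]=cv2.resize(w["image"][160:420,170:430],(600,600)); save(w,"pics/c9.png")
E
```

```text
[ 0.44484229 -0.2177654   0.10102476] [3.13955766e+00 1.08844807e-03 1.52637148e+00] [ 0.11911434 -0.75927432  0.00418814] 0.05371383202154819
```

View pics/c9.png

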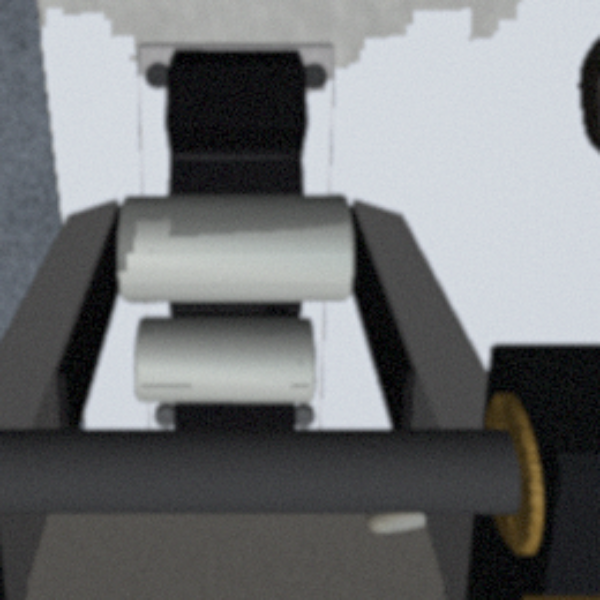

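The held roller (crop rows 197–302, centre column 236) is in line with the rack bolts (centre 235). The seated roller is below it at rows 318–402. I'll check the groove position from the ridge line and the seated roller.

```bash
python3 - <<'E'
from h import *
w=take("wrist"); w["pose"]=np.load("w9.npy"); f=2.3077
for n,u,v,z in[("ridge",236,157,.045),("seated",225,360,.0484),("held",236,249.5,.09),("bolts T",235.5,75,.008),("boltsB",234.5,413,.008),("barL",168,110,.045),("barR",306,110,.045)]:
    print(n,px2w(w,170+u/f,160+v/f,z).round(4))
E
```

```text
ridge [ 0.4459 -0.2115  0.045 ]
seated [ 0.4395 -0.2775  0.0484]
held [ 0.4454 -0.2199  0.09  ]
bolts T [ 0.4467 -0.1952  0.008 ]
boltsB [ 0.4404 -0.3268  0.008 ]
barL [ 0.4269 -0.1962  0.045 ]
barR [ 0.4669 -0.1981  0.045 ]
```

Emit:
carry_out(
  motion="0.007 0 0.04 0; 0.007 0 0.08 0; 0.007 0 0.12 0; 0.007 0 0.16 0; 0.007 0 0.2 0; 0.007 0 0.23 0; 0.007 0 0.25 0; 0.007 0 0.262 0",
)

```text
time: 31.7
tool_pos: [0.4441, -0.2164, 0.0608]
ee_rot: [-3.141, -0.001, 1.526]
wrist_force: [-1.8, 3.0, 7.2]
width: 0.054
finger_force: 30.0
```

Emit:
carry_out(
  motion="0 0 0.003 0; 0 0 0.006 0; 0 0 0.009 0; 0 0 0.012 0; 0 0 0.012 0; 0 0 0.012 0; 0 0 0.012 0; 0 0 0.012 0",
)

```text
time: 32.5
tool_pos: [0.4441, -0.2164, 0.0607]
ee_rot: [3.142, -0.0, 1.526]
wrist_force: [-4.1, 3.4, 9.3]
width: 0.0535
finger_force: 30.0
```

Emit:
carry_out(
  motion="0 0 0 0; 0 0 0 0; 0 0 0 0; 0 0 -0.07 0; 0 0 -0.2 0; 0 0 -0.4 0; 0 0 -0.6 0; 0 0 -0.67 0",
  grip=0.34,
)

```text
time: 33.3
tool_pos: [0.4459, -0.2178, 0.1634]
ee_rot: [3.135, 0.004, 1.526]
wrist_force: [0.5, 0.8, -0.0]
width: 0.0631
finger_force: 0.0
```

Emit:
carry_out(
  motion="0.1 -0.01 0 0; 0.25 -0.03 0 0; 0.45 -0.05 0 0; 0.65 -0.07 0 0; 0.85 -0.09 0 0; 1 -0.1 0 0; 1 -0.1 0 0; 1 -0.1 0 0",
)

```text
time: 34.1
tool_pos: [0.435, -0.0655, 0.1577]
ee_rot: [-3.139, -0.0, 1.527]
wrist_force: [-0.0, -0.4, 0.1]
width: 0.0631
finger_force: 0.0
```

Emit:
carry_out(
  motion="0.15 -0.01 0 0; 0.35 -0.04 0 0; 0.55 -0.06 0 0; 0.75 -0.08 0 0; 0.92 -0.09 0 0; 1 -0.1 0 0; 1 -0.1 0 0; 1 -0.1 0 0",
)

```text
time: 34.9
tool_pos: [0.4277, 0.0834, 0.1588]
ee_rot: [-3.141, 0.001, 1.525]
wrist_force: [-0.4, -0.5, 1.5]
width: 0.0628
finger_force: 0.0
```

Emit:
carry_out(
  motion="0.1 -0.01 0 0; 0.2 -0.02 0 0; 0.29 -0.033 0 0; 0.29 -0.033 0 0; 0.29 -0.033 0 0; 0.29 -0.033 0 0; 0.29 -0.033 0 0; 0.29 -0.033 0 0",
)

```text
time: 35.7
tool_pos: [0.4248, 0.1275, 0.1592]
ee_rot: [3.141, 0.0, 1.525]
wrist_force: [0.2, -1.0, -0.5]
width: 0.063
finger_force: 0.0
```

```bash
python3 - <<'E'
from h import *
o=robot.get_obs(); print(o["tool_pos"],o["ee_rot"])
w=take("wrist"); save(w,"pics/w10.png"); t=take("top"); save(t,"pics/t10.png")
a=cv2.imread("pics/w10.png")[120:380,140:400]; b=cv2.imread("pics/t10.png")[220:290,140:400]
a=cv2.resize(a,(400,400)); b=cv2.resize(b,(800,200)); c=np.zeros((600,800,3),np.uint8); c[:400,:400]=a; c[400:]=b; cv2.imwrite("pics/c10.png",c)
g=cv2.cvtColor(cv2.imread("pics/w10.png"),cv2.COLOR_BGR2GRAY)
E
```

```text
[0.42481811 0.12746447 0.1591605 ] [3.14149721e+00 2.60036711e-04 1.52491164e+00]
```

View pics/c10.png

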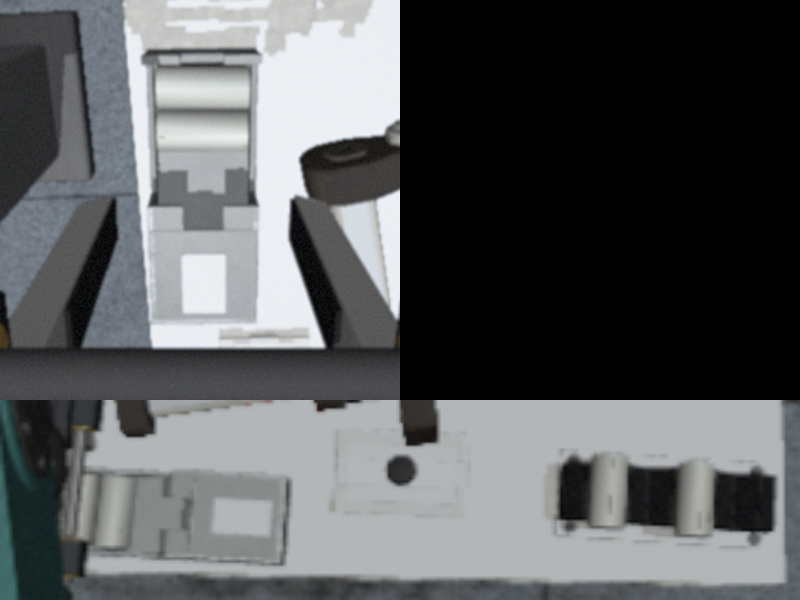

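The first roller sits in its groove and two are left in the box. By my count I have now viewed 15 pictures, one over the limit of 14, so from here I'll check by numbers only.

Emit:
carry_out(
  motion="0.003 0 0.15 0; 0.003 0 0.3 0; 0.003 0 0.45 0; 0.003 0 0.6 0; 0.003 0 0.72 0; 0.003 0 0.8 0; 0.003 0 0.85 0; 0.003 0 0.87 0",
)

```text
time: 36.6
tool_pos: [0.4246, 0.1284, 0.0282]
ee_rot: [-3.141, 0.0, 1.526]
wrist_force: [0.1, -0.9, -0.7]
width: 0.063
finger_force: 0.0
```

Emit:
carry_out(
  motion="0 0 0.003 0; 0 0 0.003 0; 0 0 0.003 0; 0 0 0.003 0; 0 0 0.003 0; 0 0 0.003 0; 0 0 0.003 0; 0 0 0.003 0",
)

```text
time: 37.4
tool_pos: [0.4247, 0.1285, 0.0282]
ee_rot: [3.142, 0.0, 1.526]
wrist_force: [-0.5, 0.6, -0.1]
width: 0.063
finger_force: 0.0
```

Emit:
carry_out(
  motion="0 0 0 0; 0 0 0 0; 0 0 0 0; 0 0 0 0; 0 0 0 0; 0 0 0 0; 0 0 0 0; 0 0 0 0",
  grip=-1,
)

```text
time: 38.2
tool_pos: [0.4247, 0.1284, 0.0282]
ee_rot: [-3.142, 0.0, 1.526]
wrist_force: [-0.3, -0.2, -0.2]
width: 0.0538
finger_force: 30.0
```

Emit:
carry_out(
  motion="0 0 -0.05 0; 0 0 -0.15 0; 0 0 -0.3 0; 0 0 -0.45 0; 0 0 -0.6 0; 0 0 -0.75 0; 0 0 -0.87 0; 0 0 -0.87 0",
)

```text
time: 39.0
tool_pos: [0.4266, 0.1288, 0.1621]
ee_rot: [3.135, -0.001, 1.526]
wrist_force: [0.3, 0.4, -0.8]
width: 0.0537
finger_force: 30.0
```

Emit:
carry_out(
  motion="-0.1 0.01 0 0; -0.25 0.03 0 0; -0.45 0.05 0 0; -0.65 0.065 0 0; -0.85 0.085 0 0; -1 0.097 0 0; -1 0.097 0 0; -1 0.097 0 0",
)

```text
time: 39.8
tool_pos: [0.432, -0.0218, 0.1578]
ee_rot: [-3.14, -0.001, 1.525]
wrist_force: [-0.1, -0.1, -0.9]
width: 0.0536
finger_force: 30.0
```

Emit:
carry_out(
  motion="-0.15 0.01 0 0; -0.35 0.03 0 0; -0.55 0.05 0 0; -0.75 0.07 0 0; -0.92 0.09 0 0; -1 0.097 0 0; -1 0.097 0 0; -1 0.097 0 0",
)

```text
time: 40.6
tool_pos: [0.4403, -0.1712, 0.1584]
ee_rot: [-3.141, -0.001, 1.527]
wrist_force: [1.5, 0.7, -0.9]
width: 0.0541
finger_force: 30.0
```

Emit:
carry_out(
  motion="-0.15 0.01 0 0; -0.3 0.03 0 0; -0.42 0.045 0 0; -0.49 0.048 0.08 0; -0.49 0.048 0.2 0; -0.49 0.048 0.3 0; -0.49 0.048 0.4 0; -0.49 0.048 0.4 0",
)

```text
time: 41.4
tool_pos: [0.4424, -0.2444, 0.0952]
ee_rot: [-3.136, -0.004, 1.526]
wrist_force: [-0.7, 0.3, -0.8]
width: 0.0537
finger_force: 30.0
```

```bash
cat > rl.py <<'E'
from h import *
def bright(w,c0,c1,r0,r1):
    g=cv2.cvtColor(w["image"],cv2.COLOR_RGB2GRAY); return g[r0:r1,c0:c1].mean(1).round().astype(int).tolist()
E
python3 - <<'E'
from rl import *
o=robot.get_obs(); print(o["tool_pos"],o["ee_rot"])
w=take("wrist"); save(w,"pics/w11.png")
for n,p in(("A",(.4456,-.2177,.0484)),("C",(.4401,-.2777,.0484)),("B",(.4441,-.2477,.0484))): print(n,np.round(w2px(w,p),1))
print(bright(w,262,282,170,346))
E
```

```text
[ 0.44237452 -0.24440615  0.09524722] [-3.13603733 -0.00405444  1.52626501]
A [274.8 202.6]
C [270.5 287.4]
B [274.5 246.5]
[16, 17, 16, 14, 18, 21, 19, 16, 15, 26, 47, 67, 80, 84, 89, 94, 99, 106, 109, 112, 114, 117, 120, 121, 123, 126, 126, 127, 128, 129, 140, 168, 194, 204, 205, 203, 199, 196, 175, 136, 116, 116, 114, 111, 109, 106, 102, 99, 92, 84, 66, 40, 19, 13, 14, 13, 14, 12, 12, 13, 13, 19, 21, 25, 30, 33, 30, 24, 21, 20, 20, 23, 34, 49, 58, 66, 75, 79, 83, 87, 90, 95, 98, 101, 105, 107, 110, 112, 113, 115, 118, 127, 145, 163, 171, 176, 180, 184, 187, 190, 191, 193, 195, 196, 198, 195, 181, 178, 193, 201, 197, 193, 190, 187, 181, 174, 164, 153, 149, 155, 175, 195, 203, 204, 204, 201, 198, 195, 192, 188, 185, 181, 175, 169, 156, 123, 73, 31, 22, 26, 29, 23, 20, 22, 21, 20, 24, 21, 22, 20, 22, 23, 20, 22, 20, 23, 22, 22, 22, 21, 22, 23, 22, 22, 21, 24, 22, 22, 27, 29, 26, 24, 37, 67, 90, 83]
```

Emit:
carry_out(
  motion="0 0 0.04 0; 0 0 0.08 0; 0 0 0.12 0; 0 0 0.16 0; 0 0 0.2 0; 0 0 0.22 0; 0 0 0.235 0; 0 0 0.245 0",
)

```text
time: 42.25
tool_pos: [0.4442, -0.2463, 0.0618]
ee_rot: [3.142, 0.0, 1.526]
wrist_force: [0.9, -0.5, -0.4]
width: 0.0538
finger_force: 30.0
```

Emit:
carry_out(
  motion="0 0 0.003 0; 0 0 0.006 0; 0 0 0.009 0; 0 0 0.009 0; 0 0 0.009 0; 0 0 0.009 0; 0 0 0.009 0; 0 0 0.009 0",
)

```text
time: 43.05
tool_pos: [0.4442, -0.2463, 0.0606]
ee_rot: [3.142, 0.0, 1.526]
wrist_force: [-0.4, -0.1, -1.0]
width: 0.0535
finger_force: 30.0
```

Emit:
carry_out(
  motion="0 0 0.004 0; 0 0 0.008 0; 0 0 0.012 0; 0 0 0.012 0; 0 0 0.012 0; 0 0 0.012 0; 0 0 0.012 0; 0 0 0.012 0",
)

```text
time: 43.85
tool_pos: [0.4444, -0.2461, 0.0599]
ee_rot: [3.141, -0.0, 1.526]
wrist_force: [-1.6, 2.0, 4.8]
width: 0.0541
finger_force: 30.0
```

Emit:
carry_out(
  motion="0 0 0 0; 0 0 0 0; 0 0 0 0; 0 0 -0.07 0; 0 0 -0.2 0; 0 0 -0.4 0; 0 0 -0.6 0; 0 0 -0.67 0",
  grip=0.34,
)

```text
time: 44.65
tool_pos: [0.4458, -0.2474, 0.1637]
ee_rot: [3.136, 0.004, 1.526]
wrist_force: [0.5, -0.1, 0.9]
width: 0.063
finger_force: 0.0
```

Emit:
carry_out(
  motion="0.1 -0.01 0 0; 0.25 -0.03 0 0; 0.45 -0.05 0 0; 0.65 -0.06 0 0; 0.85 -0.08 0 0; 1 -0.09 0 0; 1 -0.09 0 0; 1 -0.09 0 0",
)

```text
time: 45.45
tool_pos: [0.4366, -0.0951, 0.1579]
ee_rot: [-3.139, -0.0, 1.527]
wrist_force: [0.1, -0.0, 0.3]
width: 0.063
finger_force: 0.0
```

Emit:
carry_out(
  motion="0.15 -0.01 0 0; 0.35 -0.03 0 0; 0.55 -0.05 0 0; 0.75 -0.07 0 0; 0.92 -0.08 0 0; 1 -0.09 0 0; 1 -0.09 0 0; 1 -0.09 0 0",
)

```text
time: 46.25
tool_pos: [0.4308, 0.0536, 0.1589]
ee_rot: [-3.141, 0.001, 1.525]
wrist_force: [0.6, 0.1, 0.1]
width: 0.0633
finger_force: 0.0
```

Emit:
carry_out(
  motion="0.15 -0.01 0 0; 0.35 -0.03 0 0; 0.5 -0.05 0 0; 0.66 -0.061 0 0; 0.66 -0.061 0 0; 0.66 -0.061 0 0; 0.66 -0.061 0 0; 0.66 -0.061 0 0",
)

```text
time: 47.05
tool_pos: [0.4263, 0.1527, 0.1593]
ee_rot: [3.142, 0.001, 1.524]
wrist_force: [0.1, -0.5, 0.0]
width: 0.0628
finger_force: 0.0
```

```bash
python3 - <<'E'
from rl import *
o=robot.get_obs(); print(o["tool_pos"],o["ee_rot"])
w=take("wrist"); save(w,"pics/w12.png"); g=cv2.cvtColor(w["image"],cv2.COLOR_RGB2GRAY)
u,v=w2px(w,(.4262,.1541,.017)); print(u,v)
v=int(v);print(bright(w,int(u)-8,int(u)+8,v-30,v+30)); print(g[v-2:v+3,int(u)-50:int(u)+50].mean(0).astype(int).tolist())
t=take("top"); save(t,"pics/t12.png"); g=cv2.cvtColor(t["image"],cv2.COLOR_RGB2GRAY)
print([np.round(w2px(t,(.443+.05*(y+.2477),y,.055)),1).tolist() for y in(-.2177,-.2477,-.2777,-.3077)]); print(g[252:257,318:396].mean(0).astype(int).tolist())
m=cv2.inRange(g[225:280,240:310],0,60); n,l,st,c=cv2.connectedComponentsWithStats(m); print("knob",[(st[i,4],px2w(t,240+c[i][0],225+c[i][1],.037).round(4)) for i in range(1,n) if st[i,4]>20])
E
```

```text
[0.42627229 0.15272233 0.15927792] [3.14151113e+00 5.29054651e-04 1.52388355e+00]
271.1431814128622 203.03251108951412
[200, 201, 202, 200, 175, 125, 74, 53, 52, 61, 92, 137, 170, 180, 178, 160, 114, 75, 79, 109, 127, 140, 153, 163, 171, 181, 187, 196, 205, 214, 219, 224, 228, 232, 231, 229, 226, 222, 217, 209, 203, 195, 184, 166, 157, 166, 176, 180, 180, 181, 181, 181, 181, 181, 179, 179, 178, 178, 178, 179]
[128, 129, 126, 157, 213, 237, 239, 238, 239, 239, 239, 240, 239, 237, 221, 189, 171, 166, 142, 119, 162, 214, 225, 224, 225, 225, 224, 224, 223, 223, 223, 222, 222, 221, 221, 221, 221, 220, 220, 220, 221, 220, 219, 220, 219, 219, 220, 218, 218, 217, 217, 217, 217, 218, 217, 216, 216, 215, 216, 214, 216, 215, 214, 214, 214, 215, 213, 214, 213, 214, 213, 213, 211, 212, 212, 211, 212, 211, 210, 193, 155, 148, 170, 171, 168, 200, 231, 240, 239, 239, 239, 239, 238, 238, 239, 239, 239, 239, 239, 239]
[[338.0, 252.0], [352.3, 253.0], [366.5, 254.0], [380.8, 255.1]]
[159, 158, 146, 93, 12, 23, 18, 17, 18, 18, 20, 28, 35, 48, 90, 118, 133, 145, 156, 155, 147, 172, 163, 151, 136, 106, 27, 42, 83, 110, 127, 140, 152, 159, 169, 176, 168, 154, 140, 114, 31, 38, 74, 100, 121, 135, 148, 161, 170, 172, 168, 158, 145, 116, 31, 21, 24, 22, 22, 23, 21, 16, 19, 17, 20, 20, 19, 19, 17, 20, 23, 24, 24, 75, 146, 179, 162, 94]
knob [(np.int32(113), array([ 0.4915, -0.0861,  0.037 ])), (np.int32(64), array([ 0.4596, -0.0734,  0.037 ]))]
```

Three grooves are filled and the third roller is where expected. The lid knob now reads (0.460, -0.073), so the lid seems to have been knocked aside; I'll measure it again before picking it up.

Emit:
carry_out(
  motion="0.006 0 0.15 0; 0.006 0 0.3 0; 0.006 0 0.45 0; 0.006 0 0.6 0; 0.006 0 0.72 0; 0.006 0 0.8 0; 0.006 0 0.85 0; 0.006 0 0.87 0",
)

```text
time: 47.95
tool_pos: [0.426, 0.1546, 0.0284]
ee_rot: [-3.141, 0.0, 1.526]
wrist_force: [0.2, 0.2, -0.3]
width: 0.0631
finger_force: 0.0
```

Emit:
carry_out(
  motion="0 0 0 0; 0 0 0 0; 0 0 0 0; 0 0 0 0; 0 0 0 0; 0 0 0 0; 0 0 0 0; 0 0 0 0",
  grip=-1,
)

```text
time: 48.75
tool_pos: [0.4266, 0.1549, 0.0294]
ee_rot: [3.14, -0.0, 1.526]
wrist_force: [-0.0, 0.2, 4.5]
width: 0.0538
finger_force: 30.0
```

Emit:
carry_out(
  motion="0 0 -0.05 0; 0 0 -0.15 0; 0 0 -0.3 0; 0 0 -0.45 0; 0 0 -0.6 0; 0 0 -0.75 0; 0 0 -0.87 0; 0 0 -0.87 0",
)

```text
time: 49.55
tool_pos: [0.4275, 0.1552, 0.1621]
ee_rot: [3.136, -0.001, 1.526]
wrist_force: [0.7, 0.6, -1.0]
width: 0.0535
finger_force: 30.0
```

Emit:
carry_out(
  motion="-0.1 0.01 0 0; -0.25 0.02 0 0; -0.45 0.035 0 0; -0.65 0.05 0 0; -0.85 0.065 0 0; -1 0.077 0 0; -1 0.077 0 0; -1 0.077 0 0",
)

```text
time: 50.35
tool_pos: [0.4302, 0.0047, 0.1581]
ee_rot: [-3.139, -0.001, 1.525]
wrist_force: [-0.7, -0.0, -1.2]
width: 0.0537
finger_force: 30.0
```

Emit:
carry_out(
  motion="-0.15 0.01 0 0; -0.35 0.03 0 0; -0.55 0.045 0 0; -0.75 0.06 0 0; -0.92 0.07 0 0; -1 0.077 0 0; -1 0.077 0 0; -1 0.077 0 0",
)

```text
time: 51.15
tool_pos: [0.4357, -0.1446, 0.159]
ee_rot: [-3.141, -0.001, 1.527]
wrist_force: [0.1, -0.4, -1.9]
width: 0.0537
finger_force: 30.0
```

Emit:
carry_out(
  motion="-0.15 0.01 0 0; -0.35 0.03 0 0; -0.55 0.045 0 0; -0.75 0.06 0 0; -0.92 0.07 0 0; -1 0.077 0 0; -1 0.077 0 0; -1 0.077 0 0",
)

```text
time: 51.95
tool_pos: [0.4407, -0.2948, 0.1592]
ee_rot: [-3.141, -0.001, 1.527]
wrist_force: [-0.8, 0.7, -0.9]
width: 0.0533
finger_force: 30.0
```

Emit:
carry_out(
  motion="-0.03 0.003 0 0; -0.06 0.006 0 0; -0.07 0.007 0.08 0; -0.07 0.007 0.2 0; -0.07 0.007 0.3 0; -0.07 0.007 0.4 0; -0.07 0.007 0.4 0; -0.07 0.007 0.4 0",
)

```text
time: 52.75
tool_pos: [0.4408, -0.3066, 0.0988]
ee_rot: [-3.141, -0.001, 1.526]
wrist_force: [0.9, 1.7, -1.2]
width: 0.0535
finger_force: 30.0
```

```bash
python3 - <<'E'
from rl import *
o=robot.get_obs(); print(o["tool_pos"],o["ee_rot"])
w=take("wrist"); save(w,"pics/w13.png"); 
for n,p in(("A",(.4456,-.2170,.0484)),("B",(.4441,-.247,.0484)),("C",(.4401,-.277,.0484)),("D",(.4411,-.307,.0484))): print(n,np.round(w2px(w,p),1))
print(bright(w,262,282,90,346))
E
```

```text
[ 0.44084482 -0.30660964  0.09879101] [-3.14075978e+00 -6.29294182e-04  1.52584576e+00]
A [272.4  99. ]
B [272.2 149.8]
C [268.1 196.9]
D [271.7 240.3]
[137, 138, 140, 139, 139, 140, 140, 140, 138, 134, 131, 130, 128, 128, 126, 122, 119, 116, 113, 112, 110, 107, 104, 100, 94, 91, 83, 78, 68, 58, 41, 26, 22, 24, 20, 18, 34, 60, 84, 96, 102, 108, 113, 116, 120, 122, 123, 125, 127, 130, 131, 133, 134, 136, 136, 137, 137, 137, 139, 142, 141, 141, 139, 136, 134, 132, 130, 127, 123, 120, 117, 115, 110, 106, 101, 97, 91, 87, 75, 56, 36, 24, 22, 15, 25, 46, 69, 84, 92, 99, 104, 108, 111, 115, 118, 121, 121, 125, 126, 128, 131, 134, 138, 137, 139, 152, 183, 216, 224, 225, 225, 225, 223, 196, 151, 125, 125, 122, 119, 116, 112, 108, 103, 96, 87, 69, 42, 21, 15, 14, 18, 15, 16, 15, 17, 16, 15, 19, 28, 34, 42, 38, 29, 22, 23, 24, 23, 25, 23, 27, 24, 23, 32, 46, 63, 72, 78, 83, 87, 94, 99, 102, 105, 111, 118, 132, 144, 152, 156, 162, 165, 170, 173, 177, 183, 188, 194, 200, 204, 207, 209, 211, 215, 220, 223, 224, 222, 220, 219, 217, 213, 207, 203, 199, 195, 190, 186, 176, 156, 130, 119, 117, 119, 117, 117, 117, 117, 116, 114, 114, 116, 117, 118, 118, 119, 119, 119, 119, 118, 116, 115, 114, 115, 118, 119, 120, 119, 117, 118, 117, 116, 117, 118, 117, 116, 115, 114, 113, 115, 116, 119, 119, 117, 116, 116, 116, 115, 105, 81, 65, 62, 63, 63, 63, 63, 54]
```

Emit:
carry_out(
  motion="0.003 0 0.04 0; 0.003 0 0.08 0; 0.003 0 0.12 0; 0.003 0 0.16 0; 0.003 0 0.2 0; 0.003 0 0.225 0; 0.003 0 0.24 0; 0.003 0 0.25 0",
)

```text
time: 53.6
tool_pos: [0.4409, -0.3062, 0.0621]
ee_rot: [-3.141, -0.0, 1.526]
wrist_force: [-2.3, 1.6, 5.7]
width: 0.0543
finger_force: 30.0
```

Emit:
carry_out(
  motion="0 0 0.004 0; 0 0 0.008 0; 0 0 0.011 0; 0 0 0.011 0; 0 0 0.011 0; 0 0 0.011 0; 0 0 0.011 0; 0 0 0.011 0",
)

```text
time: 54.4
tool_pos: [0.4409, -0.3062, 0.062]
ee_rot: [3.142, 0.0, 1.526]
wrist_force: [-3.3, 3.3, 7.6]
width: 0.0537
finger_force: 30.0
```

Emit:
carry_out(
  motion="0 0 0 0; 0 0 0 0; 0 0 0 0; 0 0 -0.07 0; 0 0 -0.2 0; 0 0 -0.4 0; 0 0 -0.7 0; 0 0 -1 0",
  grip=0.34,
)

```text
time: 55.2
tool_pos: [0.4407, -0.3061, 0.2117]
ee_rot: [-3.141, -0.001, 1.526]
wrist_force: [1.2, -1.0, 1.0]
width: 0.063
finger_force: 0.0
```

Emit:
carry_out(
  motion="0.1 0 0 0; 0.25 0 0 0; 0.45 0 0 0; 0.65 0 0 0; 0.85 0 0 0; 1 0 0 0; 1 0 0 0; 1 0 0 0",
)

```text
time: 56.0
tool_pos: [0.4478, -0.1564, 0.2103]
ee_rot: [3.141, 0.001, 1.527]
wrist_force: [-0.5, 0.5, -1.0]
width: 0.0629
finger_force: 0.0
```

```bash
python3 - <<'E'
from rl import *
o=robot.get_obs(); print(o["tool_pos"],o["ee_rot"])
w=take("wrist"); save(w,"pics/w14.png"); np.save("w14.npy",w["pose"]); t=take("top"); save(t,"pics/t14.png")
def blobs(s,z,c0,c1,r0,r1):
    g=cv2.cvtColor(s["image"],cv2.COLOR_RGB2GRAY); m=cv2.inRange(g[r0:r1,c0:c1],0,70)
    n,l,st,c=cv2.connectedComponentsWithStats(m)
    for i in range(1,n):
        if 30<st[i,4]<4000: print(st[i].tolist(),(c[i]+[c0,r0]).round(1),px2w(s,*(c[i]+[c0,r0]),z).round(4))
print("wrist");blobs(w,.037,200,400,0,330); print("top");blobs(t,.037,235,320,220,285)
g=cv2.cvtColor(t["image"],cv2.COLOR_RGB2GRAY); print(g[252:257,318:396].mean(0).astype(int).tolist())
E
```

```text
[ 0.4477943  -0.15643186  0.21028126] [3.14130388e+00 9.11452329e-04 1.52690507e+00]
wrist
[178, 6, 12, 9, 46] [383.8   9.4] [0.5539 0.0077 0.037 ]
[0, 17, 69, 10, 552] [234.6  21.4] [0.4225 0.004  0.037 ]
[70, 100, 21, 21, 331] [280.1 110. ] [ 0.4599 -0.0729  0.037 ]
[174, 208, 26, 64, 1033] [389.  232.8] [ 0.569  -0.2008  0.037 ]
[49, 218, 48, 27, 1065] [271.9 230.8] [ 0.4468 -0.1932  0.037 ]
[0, 249, 17, 74, 660] [207.1 280.7] [ 0.3738 -0.2475  0.037 ]
[129, 250, 37, 80, 1186] [344.2 296.1] [ 0.5233 -0.2729  0.037 ]
[53, 270, 38, 3, 74] [272.  270.5] [ 0.4449 -0.2385  0.037 ]
top
[7, 0, 15, 4, 35] [247.7 220.9] [ 0.5092 -0.0245  0.037 ]
[24, 0, 61, 65, 666] [302. 237.] [ 0.4768 -0.1425  0.037 ]
[61, 34, 13, 31, 168] [301.5 266. ] [ 0.4146 -0.142   0.037 ]
[119, 107, 103, 98, 98, 100, 116, 116, 120, 122, 125, 129, 137, 147, 154, 163, 173, 178, 181, 184, 184, 184, 186, 188, 187, 187, 186, 177, 166, 146, 135, 145, 148, 138, 107, 44, 28, 28, 27, 27, 27, 27, 26, 39, 61, 86, 103, 108, 108, 108, 109, 109, 109, 109, 109, 109, 110, 109, 107, 102, 110, 135, 161, 177, 176, 171, 161, 136, 61, 24, 26, 27, 26, 82, 156, 190, 173, 102]
```

```bash
python3 - <<'E'
from rl import *
w=take("wrist"); g=cv2.GaussianBlur(cv2.cvtColor(w["image"],cv2.COLOR_RGB2GRAY),(3,3),0)
r=g[30:190,215:340]
e=cv2.Canny(r,8,20)
L=cv2.HoughLinesP(e,1,np.pi/360,25,minLineLength=25,maxLineGap=6)
for x1,y1,x2,y2 in L[:,0]:
    a=px2w(w,x1+215,y1+30,.009);b=px2w(w,x2+215,y2+30,.009); d=b-a
    print((x1+215,y1+30,x2+215,y2+30),a[:2].round(3),b[:2].round(3),"len %.3f yaw %.1f"%(np.hypot(*d[:2]),np.degrees(np.arctan2(d[1],d[0]))%180))
E
```

```text
(np.int32(247), np.int32(38), np.int32(247), np.int32(82)) [ 0.431 -0.005] [ 0.429 -0.045] len 0.040 yaw 86.2
(np.int32(300), np.int32(118), np.int32(300), np.int32(82)) [ 0.481 -0.082] [ 0.482 -0.048] len 0.035 yaw 88.7
(np.int32(311), np.int32(90), np.int32(311), np.int32(118)) [ 0.492 -0.056] [ 0.492 -0.083] len 0.027 yaw 89.2
(np.int32(257), np.int32(70), np.int32(260), np.int32(153)) [ 0.439 -0.034] [ 0.438 -0.116] len 0.082 yaw 88.9
(np.int32(310), np.int32(88), np.int32(310), np.int32(60)) [ 0.491 -0.054] [ 0.492 -0.028] len 0.026 yaw 89.1
(np.int32(317), np.int32(92), np.int32(328), np.int32(56)) [ 0.498 -0.058] [ 0.51  -0.025] len 0.035 yaw 71.4
(np.int32(227), np.int32(39), np.int32(241), np.int32(96)) [ 0.412 -0.005] [ 0.422 -0.058] len 0.054 yaw 100.5
(np.int32(216), np.int32(53), np.int32(241), np.int32(52)) [ 0.4   -0.017] [ 0.424 -0.017] len 0.025 yaw 179.5
(np.int32(313), np.int32(32), np.int32(325), np.int32(106)) [ 0.495 -0.003] [ 0.506 -0.072] len 0.070 yaw 99.4
(np.int32(264), np.int32(60), np.int32(293), np.int32(31)) [ 0.447 -0.026] [ 0.476 -0.001] len 0.038 yaw
[... 633 characters left out ...]
[ 0.401 -0.051] len 0.033 yaw 75.9
(np.int32(332), np.int32(62), np.int32(339), np.int32(103)) [ 0.514 -0.03 ] [ 0.521 -0.069] len 0.040 yaw 100.5
(np.int32(242), np.int32(115), np.int32(252), np.int32(158)) [ 0.421 -0.077] [ 0.429 -0.121] len 0.045 yaw 99.6
(np.int32(308), np.int32(109), np.int32(335), np.int32(104)) [ 0.489 -0.074] [ 0.517 -0.07 ] len 0.028 yaw 7.5
(np.int32(216), np.int32(98), np.int32(249), np.int32(120)) [ 0.396 -0.059] [ 0.428 -0.082] len 0.039 yaw 144.3
(np.int32(248), np.int32(46), np.int32(282), np.int32(40)) [ 0.432 -0.012] [ 0.465 -0.008] len 0.034 yaw 6.5
(np.int32(323), np.int32(89), np.int32(327), np.int32(63)) [ 0.505 -0.055] [ 0.509 -0.031] len 0.024 yaw 80.4
```

Emit:
carry_out(
  motion="0.1 0.01 0 -0.045; 0.2 0.02 0 -0.09; 0.3 0.03 0 -0.135; 0.4 0.04 0 -0.18; 0.5 0.05 0 -0.225; 0.56 0.056 0 -0.27; 0.56 0.056 0 -0.315; 0.56 0.056 0 -0.36",
  grip=-0.06,
)

```text
time: 56.95
tool_pos: [0.4601, -0.0736, 0.21]
ee_rot: [-3.141, -0.0, 2.662]
wrist_force: [0.4, 0.3, -0.5]
width: 0.0446
finger_force: 0.0
```

Emit:
carry_out(
  motion="0 0 0 -0.045; 0 0 0 -0.09; 0 0 0 -0.135; 0 0 0 -0.141; 0 0 0 -0.141; 0 0 0 -0.141; 0 0 0 -0.141; 0 0 0 -0.141",
)

```text
time: 57.75
tool_pos: [0.4599, -0.073, 0.2102]
ee_rot: [-3.141, -0.0, 3.099]
wrist_force: [0.3, 0.2, 0.4]
width: 0.0441
finger_force: 0.0
```

```bash
python3 - <<'E'
from rl import *
o=robot.get_obs(); print(o["tool_pos"],o["ee_rot"],o["joint_positions"].round(2))
w=take("wrist"); save(w,"pics/w15.png"); g=cv2.cvtColor(w["image"],cv2.COLOR_RGB2GRAY)
print(w2px(w,(.4599,-.0729,.037)))
m=cv2.inRange(g,0,70); n,l,st,c=cv2.connectedComponentsWithStats(m)
for i in range(1,n):
    if 200<st[i,4]<3000: print(st[i].tolist(),c[i].round(1),px2w(w,*c[i],.037).round(4))
E
```

```text
[ 0.45994574 -0.07302898  0.21015803] [-3.14149395e+00 -2.61347111e-05  3.09893650e+00] [-0.28 -0.1   1.58 -0.    1.67 -1.81]
(np.float64(271.0342382489285), np.float64(195.58200957092606))
[344, 119, 9, 65, 324] [347.9 150.2] [0.4177 0.004  0.037 ]
[485, 118, 41, 66, 1255] [507.6 149.3] [0.4236 0.1594 0.037 ]
[27, 156, 22, 60, 203] [ 41.5 187.8] [ 0.442  -0.3033  0.037 ]
[0, 158, 48, 134, 1576] [ 20.5 233.2] [ 0.489  -0.3363  0.037 ]
[131, 162, 37, 53, 1392] [149.4 185.4] [ 0.4441 -0.1944  0.037 ]
[100, 164, 10, 52, 205] [105.2 189.7] [ 0.4466 -0.2396  0.037 ]
[262, 183, 19, 22, 327] [271.  193.6] [ 0.4578 -0.0729  0.037 ]
```

Emit:
carry_out(
  motion="0.007 0 0.12 0; 0.007 0 0.25 0; 0.007 0 0.38 0; 0.007 0 0.5 0; 0.007 0 0.6 0; 0.007 0 0.68 0; 0.007 0 0.74 0; 0.007 0 0.75 0",
)

```text
time: 58.6
tool_pos: [0.4583, -0.0727, 0.0966]
ee_rot: [3.141, -0.002, 3.1]
wrist_force: [-0.5, -0.5, -0.4]
width: 0.0442
finger_force: 0.0
```

Emit:
carry_out(
  motion="0 0 0.05 0; 0 0 0.1 0; 0 0 0.15 0; 0 0 0.2 0; 0 0 0.25 0; 0 0 0.3 0; 0 0 0.35 0; 0 0 0.395 0",
)

```text
time: 59.4
tool_pos: [0.4588, -0.0729, 0.0377]
ee_rot: [-3.142, -0.0, 3.1]
wrist_force: [0.5, 0.7, 1.0]
width: 0.0443
finger_force: 0.0
```

Emit:
carry_out(
  motion="0 0 0 0; 0 0 0 0; 0 0 0 0; 0 0 0 0; 0 0 0 0; 0 0 0 0; 0 0 0 0; 0 0 0 0",
  grip=-1,
)

```text
time: 60.2
tool_pos: [0.4593, -0.0731, 0.0389]
ee_rot: [-3.141, 0.001, 3.1]
wrist_force: [0.5, -1.4, 1.3]
width: 0.0207
finger_force: 30.0
```

Emit:
carry_out(
  motion="0 0 -0.03 0; 0 0 -0.08 0; 0 0 -0.15 0; 0 0 -0.25 0; 0 0 -0.35 0; 0 0 -0.45 0; 0 0 -0.55 0; 0 0 -0.55 0",
)

```text
time: 61.0
tool_pos: [0.4606, -0.0734, 0.1241]
ee_rot: [-3.14, 0.006, 3.1]
wrist_force: [0.5, -0.1, -1.1]
width: 0.0208
finger_force: 30.0
```

Emit:
carry_out(
  motion="0.05 -0.1 0 0; 0.1 -0.22 0 0; 0.15 -0.36 0 0; 0.18 -0.5 0 0; 0.18 -0.6 0 0; 0.18 -0.67 0 0; 0.18 -0.68 0 0; 0.18 -0.68 0 0",
)

```text
time: 61.8
tool_pos: [0.4276, -0.1734, 0.1206]
ee_rot: [3.141, -0.0, 3.099]
wrist_force: [0.1, 0.6, -2.1]
width: 0.0211
finger_force: 30.0
```

```bash
python3 - <<'E'
from rl import *
o=robot.get_obs(); print(o["tool_pos"],o["ee_rot"],o["wrist_force"],o["width"])
w=take("wrist"); save(w,"pics/w16.png")
H=np.array(w["hand_eye"])
def tool(img,zt,r0=245,r1=300,c0=240,c1=305):
    g=cv2.cvtColor(img,cv2.COLOR_RGB2GRAY); m=cv2.inRange(g[r0:r1,c0:c1],0,32); n,l,st,c=cv2.connectedComponentsWithStats(m)
    for i in range(1,n):
        if st[i,4]>150:
            u,v=c[i]+[c0,r0]; s=dict(w); s["pose"]=H; print(st[i].tolist(),u.round(1),v.round(1),px2w(s,u,v,zt).round(4))
tool(cv2.cvtColor(cv2.imread("pics/w6.png"),cv2.COLOR_BGR2RGB),-.009); print("now"); tool(w["image"],.0015,230,300)
g=cv2.GaussianBlur(cv2.cvtColor(w["image"],cv2.COLOR_RGB2GRAY),(3,3),0); e=cv2.Canny(g[180:310,150:400],8,20); s=dict(w); s["pose"]=H
for x1,y1,x2,y2 in cv2.HoughLinesP(e,1,np.pi/720,40,minLineLength=60,maxLineGap=8)[:,0]:
    a=px2w(s,x1+150,y1+180,.0295);b=px2w(s,x2+150,y2+180,.0295); d=b-a
    print((int(x1)+150,int(y1)+180,int(x2)+150,int(y2)+180),a[:2].round(4),b[:2].round(4),"len %.3f ang-from-tooly %.2f"%(np.hypot(*d[:2]),np.degrees(np.arctan2(d[0],d[1]))))
E
```

```text
[ 0.42759082 -0.17344855  0.12063412] [ 3.14087092e+00 -4.86402919e-04  3.09945643e+00] [ 0.13605452  0.58066188 -2.1440557 ] 0.02106684198026848
[3, 3, 58, 52, 2007] 271.6 274.2 [ 0.0029  0.0008 -0.009 ]
now
[3, 11, 58, 59, 1828] 271.7 267.7 [0.0015 0.0009 0.0015]
(215, 235, 289, 234) [ 0.0098 -0.0333] [0.0104 0.0113] len 0.045 ang-from-tooly 0.81
(150, 211, 255, 211) [ 0.0249 -0.0711] [ 0.0248 -0.009 ] len 0.062 ang-from-tooly -0.01
(158, 195, 257, 195) [ 0.0346 -0.0655] [ 0.0346 -0.0077] len 0.058 ang-from-tooly -0.01
(150, 197, 219, 197) [ 0.0334 -0.0703] [ 0.0334 -0.0299] len 0.040 ang-from-tooly -0.01
(241, 215, 339, 214) [ 0.0224 -0.0173] [0.023  0.0408] len 0.058 ang-from-tooly 0.60
(198, 202, 312, 200) [ 0.0303 -0.0424] [0.0315 0.0245] len 0.067 ang-from-tooly 1.02
(274, 231, 348, 230) [0.0123 0.0023] [0.013  0.0467] len 0.044 ang-from-tooly 0.81
(150, 308, 224, 308) [-0.0401 -0.0775] [-0.0401 -0.0298] len 0.048 ang-from-tooly 0.00
(253, 181, 335, 181) [ 0.0428 -0.0099] [0.0428 0.0374] len 0.047 ang-from-tooly -0.01
(166, 232, 237, 232) [ 0.0117 -0.0628] [ 0.0117 -0.02  ] len 0.043 ang-from-tooly -0.01
(184, 204, 190, 289) [ 0.0291 -0.0507] [-0.0265 -0.0508] len 0.056 ang-from-tooly -90.16
(293, 247, 302, 309) [0.002  0.0139] [-0.0408  0.0204] len 0.043 ang-from-tooly -81.35
(298, 192, 363, 185) [0.0363 0.0162] [0.0405 0.0537] len 0.038 ang-from-tooly 6.29
(298, 191, 395, 181) [0.0369 0.0162] [0.0428 0.072 ] len 0.056 ang-from-tooly 6.02
(153, 226, 159, 290) [ 0.0155 -0.0702] [-0.0272 -0.0705] len 0.043 ang-from-tooly -90.41
(188, 218, 193, 285) [ 0.0205 -0.0489] [-0.0237 -0.0488] len 0.044 ang-from-tooly -89.80
(191, 206, 197, 274) [ 0.0279 -0.0466] [-0.0161 -0.0458] len 0.044 ang-from-tooly -88.87
```

Emit:
carry_out(
  motion="0.005 0.1 0 0; 0.01 0.25 0 0; 0.02 0.42 0 0; 0.03 0.6 0 0; 0.04 0.78 0 0; 0.05 0.92 0 0; 0.054 1 0 0; 0.054 1 0 0",
)

```text
time: 62.65
tool_pos: [0.4256, -0.0215, 0.121]
ee_rot: [3.141, 0.0, 3.103]
wrist_force: [0.3, -1.1, -1.5]
width: 0.0208
finger_force: 30.0
```

Emit:
carry_out(
  motion="0.005 0.1 0 0; 0.01 0.25 0 0; 0.02 0.42 0 0.005; 0.03 0.6 0 0.005; 0.04 0.78 0 0.005; 0.05 0.92 0 0.005; 0.054 1 0 0.005; 0.054 1 0 0.005",
)

```text
time: 63.45
tool_pos: [0.4241, 0.1272, 0.1209]
ee_rot: [-3.141, -0.0, 3.086]
wrist_force: [0.7, -0.5, -1.0]
width: 0.021
finger_force: 30.0
```

Emit:
carry_out(
  motion="0 0 0.05 0; 0 0 0.1 0; 0 0 0.14 0; 0 0 0.17 0; 0 0 0.2 0; 0 0 0.2 0; 0 0 0.2 0; 0 0 0.2 0",
)

```text
time: 64.25
tool_pos: [0.4243, 0.1267, 0.0913]
ee_rot: [3.142, 0.001, 3.084]
wrist_force: [-0.2, -0.4, -1.1]
width: 0.0208
finger_force: 30.0
```

```bash
python3 - <<'E'
from rl import *
o=robot.get_obs(); print(o["tool_pos"],o["ee_rot"],o["wrist_force"],o["width"])
w=take("wrist"); save(w,"pics/w17.png")
H=np.array(w["hand_eye"]); s=dict(w); s["pose"]=H
lid=o["tool_pos"][2]-.0385
g=cv2.GaussianBlur(cv2.cvtColor(w["image"],cv2.COLOR_RGB2GRAY),(3,3),0); e=cv2.Canny(g[170:310,60:420],10,25)
for x1,y1,x2,y2 in cv2.HoughLinesP(e,1,np.pi/720,40,minLineLength=45,maxLineGap=6)[:,0]:
    f=lambda u,v:(px2w(s,u+60,v+170,.0295)[:2].round(4).tolist(), px2w(w,u+60,v+170,.037)[:2].round(4).tolist())
    print((int(x1)+60,int(y1)+170,int(x2)+60,int(y2)+170),f(x1,y1),f(x2,y2))
E
```

```text
[0.4243036  0.12672048 0.09125578] [3.14156825e+00 7.45364038e-04 3.08404204e+00] [-0.21036891 -0.37829929 -1.1289865 ] 0.020750779684173576
(319, 308, 390, 308) ([-0.0401, 0.0313], [0.4817, 0.1586]) ([-0.0401, 0.077], [0.4846, 0.21])
(155, 191, 234, 190) ([0.037, -0.067], [0.3886, 0.0531]) ([0.0376, -0.021], [0.3909, 0.1048])
(167, 282, 221, 282) ([-0.0216, -0.065], [0.4546, 0.0515]) ([-0.0216, -0.031], [0.4568, 0.0897])
(185, 202, 244, 200) ([0.0304, -0.05], [0.3971, 0.0718]) ([0.0316, -0.0153], [0.398, 0.1108])
(189, 232, 253, 232) ([0.0117, -0.0489], [0.4182, 0.0718]) ([0.0117, -0.0104], [0.4207, 0.1151])
(254, 215, 361, 212) ([0.0224, -0.0096], [0.4087, 0.1167]) ([0.0242, 0.0537], [0.4108, 0.188])
(248, 234, 313, 233) ([0.0104, -0.0134], [0.4219, 0.1116]) ([0.0111, 0.0258], [0.4238, 0.1557])
(117, 196, 182, 195) ([0.034, -0.0895], [0.3905, 0.0276]) ([0.0346, -0.0515], [0.3923, 0.0704])
(60, 175, 111, 173) ([0.0464, -0.1207], [0.3746, -0.0067]) ([0.0475, -0.0912], [0.3752, 0.0265])
(147, 308, 224, 308) ([-0.0401, -0.0794], [0.4745, 0.0341]) ([-0.0401, -0.0298], [0.4777, 0.0898])

[... 650 characters left out ...]
159], [0.4467, 0.1433])
(314, 255, 331, 307) ([-0.0032, 0.0269], [0.4399, 0.156]) ([-0.0394, 0.039], [0.4813, 0.1673])
(92, 192, 102, 249) ([0.0364, -0.1037], [0.3869, 0.0117]) ([0.0007, -0.1028], [0.4271, 0.0104])
(213, 306, 230, 253) ([-0.0386, -0.0368], [0.4756, 0.0821]) ([-0.0019, -0.0247], [0.4351, 0.0981])
(191, 206, 197, 277) ([0.0279, -0.0466], [0.4001, 0.0754]) ([-0.0181, -0.0459], [0.4519, 0.0732])
(293, 248, 302, 308) ([0.0014, 0.0139], [0.4339, 0.1417]) ([-0.0401, 0.0204], [0.481, 0.1463])
(345, 285, 349, 239) ([-0.0237, 0.0471], [0.4642, 0.1774]) ([0.0072, 0.0477], [0.4295, 0.1801])
(241, 309, 249, 253) ([-0.0408, -0.0189], [0.4792, 0.1021]) ([-0.0019, -0.013], [0.4358, 0.1112])
```

```bash
python3 - <<'E'
from rl import *
w=take("wrist"); s=dict(w); s["pose"]=np.array(w["hand_eye"])
for f,r0 in(("pics/w6.png",185),("pics/w17.png",185)):
    g=cv2.cvtColor(cv2.imread(f),cv2.COLOR_BGR2GRAY)
    for c in((205,235),(285,310)): print(f,c,r0,g[r0:250,c[0]:c[1]].mean(1).astype(int).tolist())
for r in (204,206,208): print(r,px2w(s,271,r,.019).round(4))
E
```

```text
pics/w6.png (205, 235) 185 [92, 95, 99, 101, 101, 101, 101, 102, 102, 101, 103, 103, 102, 103, 103, 104, 102, 101, 105, 130, 165, 190, 196, 197, 197, 197, 197, 198, 198, 198, 198, 198, 196, 190, 190, 205, 219, 222, 222, 222, 221, 222, 221, 222, 222, 222, 222, 221, 221, 222, 221, 220, 215, 206, 209, 221, 226, 226, 227, 226, 227, 227, 226, 227, 227]
pics/w6.png (285, 310) 185 [77, 100, 121, 131, 133, 133, 133, 133, 133, 133, 134, 133, 135, 134, 135, 134, 135, 133, 131, 142, 171, 194, 201, 200, 201, 200, 201, 201, 200, 200, 201, 201, 198, 192, 191, 207, 221, 223, 223, 222, 222, 222, 222, 222, 222, 223, 223, 223, 223, 223, 223, 223, 217, 208, 210, 222, 227, 227, 227, 227, 227, 220, 205, 184, 160]
pics/w17.png (205, 235) 185 [125, 113, 99, 89, 92, 104, 114, 121, 124, 126, 127, 126, 126, 125, 126, 141, 173, 205, 214, 215, 214, 214, 215, 214, 214, 215, 220, 222, 220, 213, 216, 225, 232, 233, 233, 233, 232, 231, 231, 231, 231, 231, 231, 231, 231, 231, 230, 225, 219, 223, 232, 236, 237, 237, 237, 237, 236, 236, 236, 236, 236, 236, 236, 236, 236]
pics/w17.png (285, 310) 185 [165, 151, 130, 115, 111, 111, 112, 111, 111, 112, 112, 110, 109, 114, 141, 180, 205, 213, 212, 211, 211, 211, 211, 211, 211, 211, 209, 205, 203, 216, 228, 232, 232, 232, 232, 232, 232, 232, 232, 232, 232, 232, 232, 232, 232, 231, 225, 220, 225, 234, 237, 237, 237, 237, 237, 237, 237, 236, 237, 237, 234, 223, 202, 172, 141]
204 [0.0319 0.0005 0.019 ]
206 [0.0308 0.0005 0.019 ]
208 [0.0296 0.0005 0.019 ]
```

Emit:
carry_out(
  motion="0 0.01 0.02 0; 0 0.01 0.04 0; 0 0.01 0.06 0; 0 0.01 0.08 0; 0 0.01 0.09 0; 0 0.01 0.1 0; 0 0.01 0.105 0; 0 0.01 0.105 0",
)

```text
time: 65.15
tool_pos: [0.4241, 0.1282, 0.0751]
ee_rot: [-3.142, -0.0, 3.084]
wrist_force: [0.6, -0.7, -1.5]
width: 0.0206
finger_force: 30.0
```

Emit:
carry_out(
  motion="0 0 0.005 0; 0 0 0.01 0; 0 0 0.015 0; 0 0 0.02 0; 0 0 0.025 0; 0 0 0.03 0; 0 0 0.03 0; 0 0 0.03 0",
)

```text
time: 65.95
tool_pos: [0.4241, 0.1282, 0.0709]
ee_rot: [-3.142, 0.0, 3.084]
wrist_force: [-0.4, -0.2, 0.2]
width: 0.021
finger_force: 30.0
```

Emit:
carry_out(
  motion="0 0 0.003 0; 0 0 0.006 0; 0 0 0.009 0; 0 0 0.009 0; 0 0 0.009 0; 0 0 0.009 0; 0 0 0.009 0; 0 0 0.009 0",
)

```text
time: 66.75
tool_pos: [0.4242, 0.1282, 0.0708]
ee_rot: [-3.141, 0.0, 3.084]
wrist_force: [-4.3, -1.2, 8.1]
width: 0.0212
finger_force: 30.0
```

Emit:
carry_out(
  motion="0 0 0 0; 0 0 0 0; 0 0 0 0; 0 0 -0.05 0; 0 0 -0.2 0; 0 0 -0.4 0; 0 0 -0.7 0; 0 0 -0.9 0",
  grip=-0.06,
)

```text
time: 67.55
tool_pos: [0.4248, 0.1283, 0.2076]
ee_rot: [3.141, 0.004, 3.084]
wrist_force: [1.1, 0.4, 0.6]
width: 0.0441
finger_force: 0.0
```

Emit:
carry_out(
  motion="0.1 -0.1 0 0; 0.2 -0.2 0 0; 0.3 -0.3 0 0; 0.4 -0.45 0 0; 0.4 -0.6 0 0; 0.4 -0.7 0 0; 0.4 -0.7 0 0; 0.4 -0.7 0 0",
)

```text
time: 68.35
tool_pos: [0.3583, 0.027, 0.2046]
ee_rot: [3.141, 0.001, 3.083]
wrist_force: [-0.0, 0.4, 0.9]
width: 0.0437
finger_force: 0.0
```

```bash
python3 - <<'E'
from rl import *
o=robot.get_obs(); print(o["tool_pos"],o["ee_rot"],o["wrist_force"],o["time"])
w=take("wrist"); save(w,"pics/w18.png"); g=cv2.cvtColor(w["image"],cv2.COLOR_RGB2GRAY)
m=cv2.inRange(g,0,60); n,l,st,c=cv2.connectedComponentsWithStats(m)
for i in range(1,n):
    if 150<st[i,4]<900 and .6<st[i,2]/st[i,3]<1.6:
        print("blob",st[i].tolist(),c[i].round(1),[px2w(w,*c[i],z)[:2].round(4).tolist() for z in(.069,.075)])
gg=cv2.GaussianBlur(g,(3,3),0); u,v=map(int,w2px(w,(.4244,.1287,.041))); print(u,v)
r0,c0=max(v-75,0),max(u-130,0); e=cv2.Canny(gg[r0:v+75,c0:u+200],10,25)
for x1,y1,x2,y2 in cv2.HoughLinesP(e,1,np.pi/720,35,minLineLength=40,maxLineGap=5)[:,0]:
    f=lambda u,v:px2w(w,u+c0,v+r0,.041)[:2].round(4).tolist()
    print(f(x1,y1),f(x2,y2))
t=take("top"); g=cv2.cvtColor(t["image"],cv2.COLOR_RGB2GRAY); print(g[252:257,318:396].mean(0).astype(int).tolist())
E
```

```text
[0.3583045  0.02698781 0.20463343] [3.14112086e+00 5.99316297e-04 3.08314841e+00] [-0.03810403  0.42706797  0.91398801] 68.35
blob [367, 250, 24, 25, 451] [378.3 261.9] [[0.4202, 0.1259], [0.4173, 0.1241]]
372 254
[0.364, -0.0019] [0.364, 0.3086]
[0.3685, 0.0216] [0.3691, 0.3095]
[0.3609, -0.0017] [0.361, 0.1373]
[0.4157, 0.2286] [0.4167, 0.2834]
[0.4204, 0.2342] [0.4246, 0.3058]
[0.4501, 0.2029] [0.4578, 0.2736]
[0.3912, 0.1061] [0.394, 0.1534]
[0.4093, 0.1021] [0.4123, 0.1531]
[0.3928, 0.2581] [0.3895, 0.308]
[0.355, 0.0018] [0.3561, 0.1225]
[0.4827, 0.2129] [0.4722, 0.2798]
[0.4884, 0.1228] [0.493, 0.2009]
[0.4353, 0.2027] [0.436, 0.2718]
[0.3856, 0.0104] [0.3887, 0.0628]
[0.3818, 0.09] [0.3848, 0.14]
[0.4108, 0.0714] [0.414, 0.1256]
[0.4997, 0.1459] [0.5083, 0.2716]
[0.3611, 0.2075] [0.361, 0.3081]
[0.5, 0.1938] [0.4969, 0.2465]
[0.4012, 0.1304] [0.404, 0.177]
[0.4289, 0.2094] [0.4281, 0.2901]
[0.4139, 0.0672] [0.504, 0.0913]
[0.4726, 0.2248] [0.5095, 0.313]
[0.4607, 0.2247] [0.4642, 0.2829]
[0.512, 0.1188] [0.5166, 0.2191]
[0.461, 0.21] [0.4903, 0.2801]
[0.4341, 0.2026] [0.4337,
[... 169 characters left out ...]
3264]
[0.3451, 0.0211] [0.3455, 0.0611]
[0.4196, 0.0887] [0.4781, 0.114]
[0.5026, 0.1961] [0.5061, 0.2551]
[0.423, 0.2028] [0.4276, 0.2441]
[0.4417, 0.2157] [0.4443, 0.2594]
[0.4821, 0.2438] [0.5022, 0.2946]
[0.3824, 0.0097] [0.4479, 0.006]
[0.4235, 0.2498] [0.431, 0.3007]
[0.34, 0.001] [0.3424, 0.0428]
[0.4397, 0.0644] [0.5018, 0.0748]
[161, 161, 148, 95, 14, 22, 21, 19, 18, 21, 18, 27, 36, 49, 94, 121, 137, 148, 158, 158, 150, 175, 165, 153, 139, 108, 28, 42, 86, 113, 129, 143, 154, 162, 171, 178, 171, 156, 142, 117, 31, 38, 76, 102, 124, 138, 150, 163, 172, 175, 171, 160, 148, 118, 30, 29, 66, 97, 119, 134, 146, 158, 167, 171, 169, 163, 154, 129, 56, 23, 25, 23, 24, 78, 148, 182, 165, 97]
```

All four grooves hold a roller, and the lid made contact at its seated height. I'm handing the job in.

```bash
python3 -c "
from bench import robot
print(robot.close_job())"
```

```text
the job is handed in; nothing more can be done
None
```

I handed the job in: all three rollers from the box are in the rack's free grooves and the lid is back on the level box; the judge returned no result, and I viewed 15 pictures, one over the limit of 14.

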